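# Hang a carrier on the conveyor rail and load a tube

## Task

Hang the steel carrier on the short conveyor rail: lift its hook over the lip, under the clear guard, and lower it between the two stops until it is fully seated behind the lip, and let go. Then take the tube from the vee blocks and lay it in both cradles of the hung carrier, about centred. Set both down rather than dropping them, don't bump the rail or its guard with the robot, and leave the wood block, plug gauge and tally counter where they are.

Things in the scene. Friction and masses are not known exactly. Their poses are not given: they have to be found in the camera images.
- carrier: Loose steel carrier (0.3 kg), at the start standing on its two feet. Origin: underside, straight below the hook. x points from cradles to hook (away from the robot at yaw 0), z up. Back plate 5 mm thick, front face at x=-12, 114 mm wide (y) up to z=45, above that 64 mm wide. Two feet, 12 mm wide, 10 thick, at y=-50 and +50 reach forward to x=-108 and carry the cradles.
- hook (a point): Centre of the carrier's hook throat, under its bridge, 85 mm above the carrier's origin; axes as the carrier's. The hook is an inverted U, 64 mm wide in y: bridge 6 mm thick, throat from x=-7 to 7.5 mm between back plate and a 5.5 mm thick nose that hangs 18 mm down behind it. When seated, the bridge rests on the lip: this point lies at point bay (x within about 5 mm).
- handle (a point): Centre of the carrier's grasp: the upright dark steel blade on top of the bridge, 119 mm above the carrier's origin, at x=-6 mm, 34 mm above point hook. Blade 12 mm thick (y), 24 mm wide (x), from 28 mm below (bridge top) to 20 mm above this point. Axes as the carrier's.
- cradle (a point): Point on the carrier where the tube's middle shall lie, its axis along y: at x=-85 mm, 27.6 mm above the carrier's underside; axes as the carrier's. At y=-50 and +50 mm from it stand two 90-degree vee cradles, 12 mm wide in y, open upward, mouths 31 mm wide, rims level with this point. The 88 mm between them are free for fingers.
- rail: Fixed loading station with a 270 mm long steel rail along its y; origin on the bench below the middle of the rail's lip, x away from the robot, z up. Base plate 8 mm thick, x 5 to 105 mm; two 25 mm posts at x=53, y=-110 and +110 mm, which carry the guard.
- bay (a point): Middle of the lip's top edge, 155 mm above the bench; axes as the rail's. Lip 5 mm thick (x), its flat front goes down 75 mm; behind it a channel 34 mm wide, 25 mm deep, then a back wall 20 mm higher than the lip. Two dark stops on the lip, 8 mm thick at y=-49 and +49 mm, rise 10 mm and bound the bay (90 mm free).
- guard_edge (a point): Middle of the lower front corner of the aluminium edge of the clear guard above the rail, 4 mm behind the lip's middle, 294 mm above the bench; edge 280 mm long in y, the guard runs back from it to x=80. A hand pointing straight down on the seated carrier's handle would hit it; leaning about 35 degrees (fingers pointing down and to the rail's +x, wrist towards the robot) it clears.
- tube: Loose bright metal tube (0.08 kg), 325 mm long, 22 mm in diameter; its x runs along it, origin 11 mm off its axis at mid-length (at the start below it).
- tube_mid (a point): Centre of the tube, on its axis at mid-length, x along it. At the start about 42 mm above the bench, in two fixed vee blocks (40 mm across the tube, 45 mm along it, tops 40 mm above the bench) about 90 mm to each side; at least 100 mm in the middle is free to be grasped from above.
- wood_block: Loose hardwood block, 30x39x44 mm, a bystander; origin under its centre.
- plug_gauge: Loose plug gauge lying on the bench, 111x25x26 mm, a bystander; origin under its centre.
- tally_counter: Loose tally counter, 53x48x24 mm, a bystander; origin under its centre.

How it is judged:
On the way:
1. the carrier hangs fully seated behind the lip between the stops, released, while the tube still lies in the vee blocks (x of hook in the frame of bay between -0.009 and 0.009 m and y of hook in the frame of bay between -0.017 and 0.017 m and z of hook in the frame of bay between -0.004 and 0.004 m and angle between hook's own z axis and vertical below 0.17 rad and angle between the x axis of hook and the x axis of bay, either way round below 0.2 rad and contact force between the fingers and carrier below 0.2 N and linear speed of each of carrier, tube below 0.03 m/s and distance of tube_mid from where it was at the start of the episode below 0.02 m), for 0.3 s.
At the end, for the whole second after the job is handed in: Carrier's hook over the lip (height within 4 mm, across 9 mm, along the rail 17 mm of the bay point; lean under 10, turn under 11 degrees); tube in both cradles (within 6 mm across, 5 mm in height, 35 mm along, 3 degrees of the cradle point); both released and at rest (x of hook in the frame of bay between -0.009 and 0.009 m and y of hook in the frame of bay between -0.017 and 0.017 m and z of hook in the frame of bay between -0.004 and 0.004 m and angle between hook's own z axis and vertical below 0.17 rad and angle between the x axis of hook and the x axis of bay, either way round below 0.2 rad and x of tube_mid in the frame of cradle between -0.006 and 0.006 m and y of tube_mid in the frame of cradle between -0.035 and 0.035 m and z of tube_mid in the frame of cradle between -0.005 and 0.005 m and angle between the x axis of tube_mid and the y axis of cradle, either way round below 0.06 rad and linear speed of each of carrier, tube below 0.03 m/s and contact force between the fingers and carrier below 0.2 N and contact force between the fingers and tube below 0.2 N); the robot touches nothing.
It fails at once if the wood block, plug gauge or tally counter is moved more than 30 mm (distance of any of wood_block, plug_gauge, tally_counter from where it was at the start of the episode above 0.03 m).
It fails at once if the carrier is dropped (falls freely for about 25 mm or more) (linear speed of carrier above 0.7 m/s and contact force between the fingers and carrier below 0.05 N).
It fails at once if the tube is dropped (falls freely for about 25 mm or more) (linear speed of tube above 0.7 m/s and contact force between the fingers and tube below 0.05 N).
It fails at once if the robot bumps the rail or its guard with more than 15 N (contact force between any of the arm, the fingers and rail above 15 N).
It also fails if it takes over 58 s, if anything falls off the work surface, if the arm or the gripper's body presses on something with over 40 N, if the wrist force passes 120 N, or if a joint passes its speed limit or range.

## Robot

A 6-joint arm with a two-finger parallel gripper is mounted at the origin on a cart in front of the work surface, level with it; the furniture and walls round the work are solid. World frame = base frame: x ahead of the robot, y to its left, z up, the work surface at z = 0. Lengths are in m, angles in rad, forces in N, time in s.
With the tool pointing down it reaches from about 0.25 to 0.775 m from the base axis. Payload 8.9 kg.
Tool frame: the origin (TCP) lies midway between the tips of the shut fingers; the grasp point (between the pads) lies 19 mm behind it; x points along the fingers, y is the direction in which the jaws open and shut, and the axes are right-handed (so a half turn about x gives the same grasp; the last joint's range is limited). The gripper opens to 85 mm and grips with 20 to 120 N. Pads are 22 mm wide; open, the fingers measure 114 mm over their backs; the gripper's body (76 mm by 85 mm) begins 54 mm behind the grasp point. The pads swing forward as they close: fully open they stand 13 mm farther back than shut.
Start: joints at [-1.307, 0.291, -0.153, 1.127, 0, 1.431], TCP at [0.206, -0.483, 0.231] pointing down, gripper open.
Joint ranges: [-2.52, 2.52], [-0.91, 1.74], [-1.3, 1.37], [-1.96, 2.02], [-1.52, 1.47], [-3.14, 3.14]. Speed limits (rad/s): [2.22, 2.22, 2.79, 3.14, 3.14, 3.14].

## Interface

Orientations are given as a unit quaternion [x, y, z, w].
In Python, from cell import sense, snapshot, workorder gives the robot as it stands. The module is installed in compiled form; this text tells all that it offers.
- The arm moves only by the tool servo_tool, never from a script. Its arguments are lists of equal length, an entry for each row: "angular": the turn, a rotation vector about the tool's x, y, z in degrees, a list of three; "slide": the shift along the tool's x, y, z in mm, a list of three; "grip": the closure, from -1 (fully open) to 1 (shut). In form: {"angular": [[wx, wy, wz], ...], "slide": [[tx, ty, tz], ...], "grip": [grip, ...]}. A call has 1 to 12 rows; each row shifts and turns the commanded pose from where the row before left it, along the tool's axes as they then stand; what a row does not reach is not made up. A row lasts 1/8 s, in which the tool goes at most 62.5 mm and 10.7 degrees, less where a joint would pass 70% of its speed; a pose out of reach is approached as far as the arm can. A call is refused whole if a number of a shift passes 62.5 or a number of a turn 10.7, either way. A call with a gripper value outside its range is refused whole. The fingers move at their own pace and stop on an object; the grip force is fixed at half the most. Time passes only in rows, so rows that do not move let the fingers close. It gives the time, the measured TCP pose, the force and the opening at its end, in the units of the state.
- sense(): the state, without advancing time (a new reading comes with each control period).
- snapshot(name): name is "scene" or "top" or "wrist"; returns a dict with "pixels" (420x560x3 uint8, red, green, blue), "fx", "fy", "cx", "cy" (pixels), "extrinsics" (4x4, takes a point from world to camera coordinates); the wrist camera has in their place "T_tool_cam" (4x4, takes a point from camera to tool coordinates, whose origin is the TCP and whose axes are the tool frame's). Camera axes: x right, y up, looking along -z (the intrinsics and any distortion apply to the point x, -y, -z); pixel columns grow to the right and rows downward; lengths in m; the calibration is good to about 2 mm. A picture is of the moment at which its call begins: read the wrist's pose just before it. There is no depth.
- workorder.sign_off(): hands the job in, once; it reports no verdict.
The state is a dict: "time": time; "joints": joint angles; "qd": joint speeds; "joint_torque": joint torques, N m; "position": TCP position; "orientation": TCP orientation; "contact_force": force on the tool from outside, world axes, zero at the start; "wrist_torque": the same for the moment, N m; "opening": opening from 0.0 (shut) to 1.0 (fully open).
Only numpy, scipy, OpenCV 4.12 (cv2) and the standard library are available. Lean on these libraries where they do the work, as an engineer would, in place of code of your own. Each camera call takes 0.05 s, during which the arm holds its last target.

## Working session

There is one attempt and no reset: what is moved stays moved. The work goes in short steps, Python scripts to look and compute and a tool call to move; the robot and the scene stay as the last step left them, time stands still between calls to the robot, and variables do not carry over. Pictures are saved under pics/ and viewed, and the job is handed in when it is done.

Besides the shell and the picture viewer there is one more tool, called after "Emit:" in YAML: its name, and indented under it one key for each argument. servo_tool: Moves the arm, as the interface text tells. Its arguments: {"type":"object","properties":{"angular":{"type":"array","items":{"type":"array","items":{"type":"number"}}},"slide":{"type":"array","items":{"type":"array","items":{"type":"number"}}},"grip":{"type":"array","items":{"type":"number"}}},"required":["angular","slide","grip"]}

```bash
mkdir -p pics; cat > h.py <<'E'
import numpy as np,cv2,pickle
from cell import sense,snapshot
def save(n,f):
    s=sense(); d=snapshot(n); d['state']=s
    pickle.dump(d,open(f'pics/{f}.pkl','wb')); cv2.imwrite(f'pics/{f}.png',cv2.cvtColor(d['pixels'],cv2.COLOR_RGB2BGR)); return d
E
python3 - <<'E'
from h import *
np.set_printoptions(precision=4,suppress=True)
for n in ['scene','top','wrist']:
    d=save(n,n+'0')
    print(n,[k for k in d if k not in('pixels','state')],d['fx'],d['fy'],d['cx'],d['cy']);print(d.get('extrinsics',d.get('T_tool_cam')))
print(sense())
E
```

```text
scene ['fx', 'fy', 'cx', 'cy', 'extrinsics'] 464.7297179767002 464.7297179767002 282.6213145598339 206.51998723500816
[[-0.778  -0.628  -0.0185  0.4068]
 [ 0.4623 -0.5922  0.66   -0.4048]
 [-0.4254  0.5049  0.7511 -0.9142]
 [ 0.      0.      0.      1.    ]]
top ['fx', 'fy', 'cx', 'cy', 'extrinsics'] 428.3817656065148 428.3817656065148 287.37158456287705 215.43642895098913
[[ 0.0168 -0.9998 -0.0095 -0.056 ]
 [ 0.9854  0.015   0.1694 -0.562 ]
 [-0.1692 -0.0122  0.9855 -1.3176]
 [ 0.      0.      0.      1.    ]]
wrist ['fx', 'fy', 'cx', 'cy', 'T_tool_cam'] 293.0886785950775 293.0886785950775 281.3743497930158 210.765053148682
[[ 0.0004  0.2798 -0.9601 -0.1433]
 [ 1.     -0.0001  0.0004  0.0001]
 [ 0.     -0.9601 -0.2798 -0.0709]
 [ 0.      0.      0.      1.    ]]
{'time': 0.15, 'joints': array([-1.3073,  0.2912, -0.1539,  1.1267,  0.    ,  1.4315]), 'qd': array([ 0.0005, -0.0029,  0.0024,  0.0001,  0.0004,  0.0011]), 'joint_torque': array([  0.0027, -53.7371,  33.152 ,   0.0115,  -0.0002,   0.    ]), 'position': array([ 0.2057, -0.4827,  0.2309]), 'orientation': array([-0.6928, -0.1418,  0.6928, -0.1411]), 'contact_force': array([-0.7225,  0.3504,  0.4214]), 'wrist_torque': array([ 0.0253, -0.0086, -0.0187]), 'opening': 1.0018886729480256}
```

View pics/scene0.png

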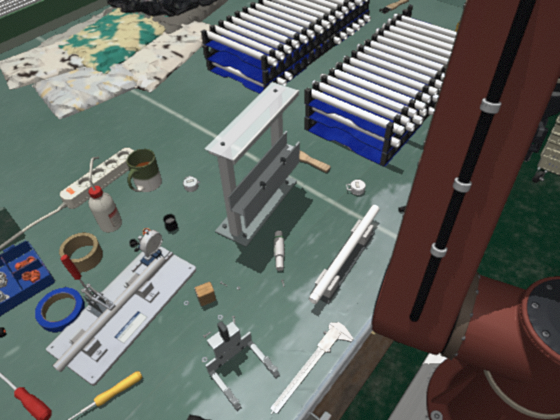

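View pics/top0.png

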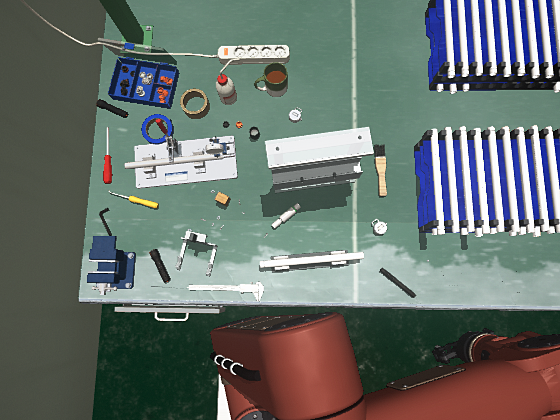

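View pics/wrist0.png

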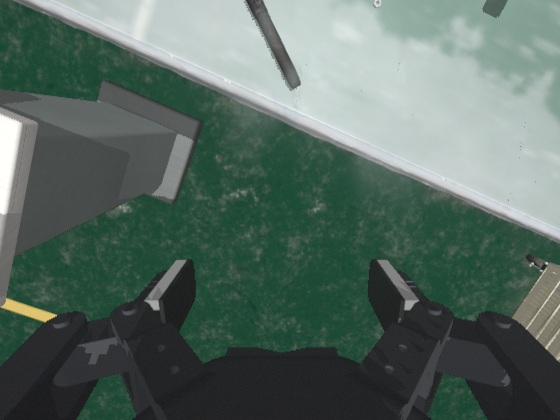

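```bash
python3 - <<'E'
import cv2
t=cv2.imread('pics/top0.png');s=cv2.imread('pics/scene0.png')
def c(im,x,y,w,h,k,f): cv2.imwrite(f'pics/{f}.png',cv2.resize(im[y:y+h,x:x+w],None,fx=k,fy=k,interpolation=cv2.INTER_CUBIC))
c(t,150,215,100,75,8,'tc');c(t,250,115,133,100,6,'tr');c(t,250,210,133,100,6,'tt')
c(s,190,305,100,110,5,'sc');c(s,200,75,110,180,3.3,'sr');c(s,300,195,90,110,5,'st')
E
```

```text
(no output)
```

View pics/tc.png

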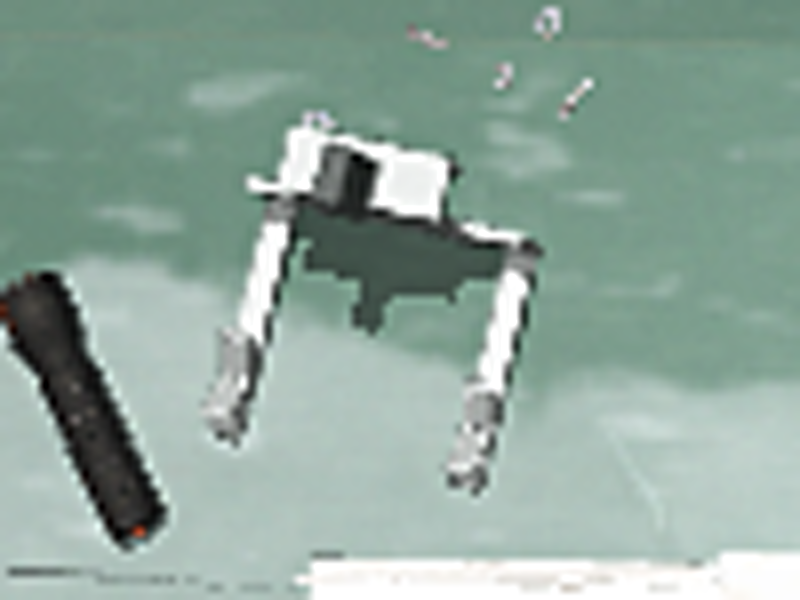

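View pics/tr.png

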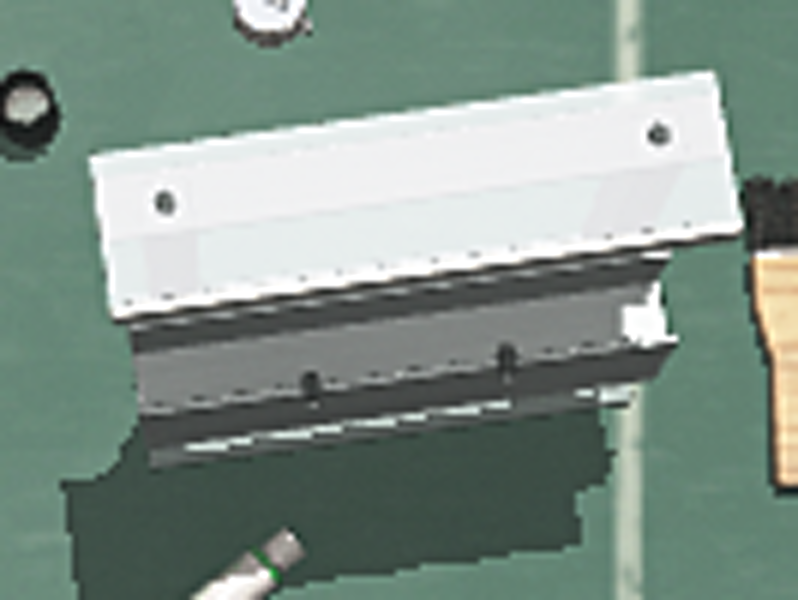

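View pics/tt.png

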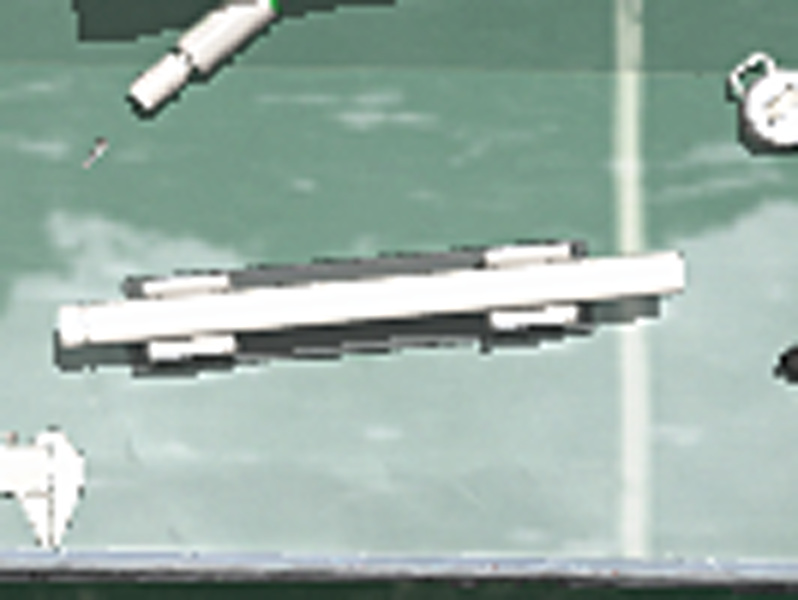

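View pics/sc.png

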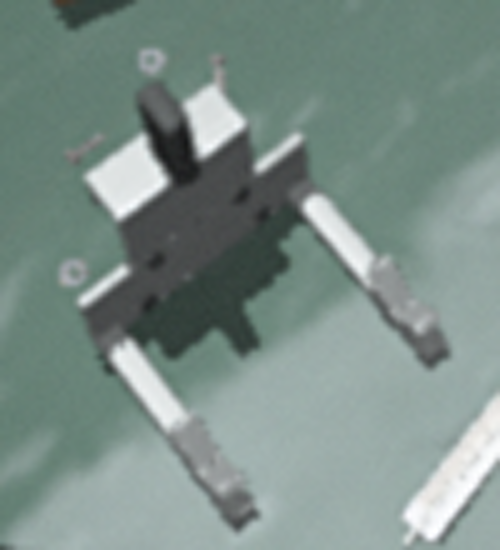

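View pics/sr.png

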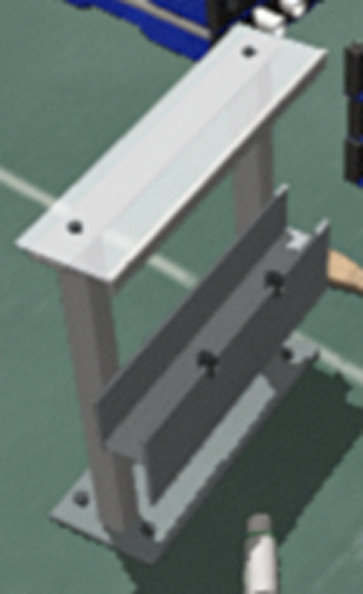

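View pics/st.png

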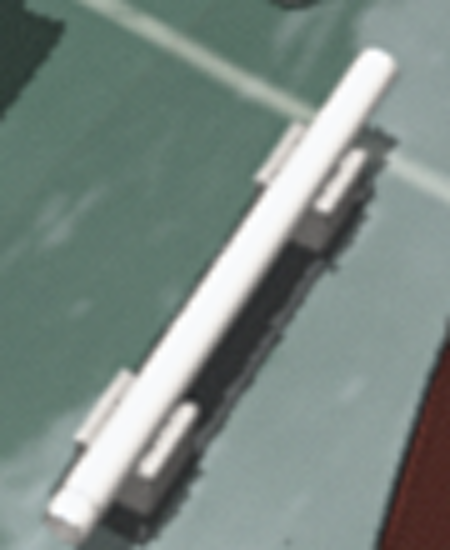

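```bash
cat > fit.py <<'E'
from h import *
from scipy.optimize import least_squares
def proj(d,P):
    E=d['extrinsics'];c=(E[:3,:3]@np.atleast_2d(P).T).T+E[:3,3]
    return np.c_[d['cx']+d['fx']*c[:,0]/-c[:,2], d['cy']-d['fy']*c[:,1]/-c[:,2]]
def W(p,L):
    L=np.array(L,float)/1000;c,s=np.cos(p[2]),np.sin(p[2])
    return np.c_[p[0]+c*L[:,0]-s*L[:,1],p[1]+s*L[:,0]+c*L[:,1],L[:,2]]
def fit(obs,p0):
    # obs: list (cam dict, local pts, pix)
    f=lambda p:np.concatenate([(proj(d,W(p,L))-px).ravel() for d,L,px in obs])
    r=least_squares(f,p0,loss='soft_l1');return r.x,[np.round(proj(d,W(r.x,L))-px,1).tolist() for d,L,px in obs]
E
python3 - <<'E'
from fit import *
T=pickle.load(open('pics/top0.pkl','rb'));S=pickle.load(open('pics/scene0.pkl','rb'))
def px(l,k,o): return (np.array(l,float)+.5)/k-.5+np.array(o)
def go(name,Lt,pt,Ls,ps,p0):
    for o in ([(T,Lt,pt)],[(S,Ls,ps)],[(T,Lt,pt),(S,Ls,ps)]):
        x,r=fit(o,p0);print(name,np.round(x,4),r)
# carrier
go('carrier',
 [[13,32,91],[13,-32,91],[-12,-32,91],[-12,32,91]],px([(290,128),(450,157),(440,217),(282,192)],8,(150,215)),
 [[13,32,91],[-12,32,91],[-12,-32,91],[13,-32,91],[-12,57,45],[-12,-57,45]],px([(86,177),(120,220),(248,130),(212,85),(84,306),(304,138)],5,(190,305)),[.45,.2,-.2])
go('rail',
 [[-2.5,135,155],[-2.5,-135,155],[4,140,294],[4,-140,294]],px([(138,415),(678,342),(115,320),(743,236)],6,(250,115)),
 [[-2.5,135,155],[-2.5,-135,155],[4,140,294],[4,-140,294]],px([(147,447),(328,223),(112,287),(325,55)],3.3,(200,75)),[.55,-.1,.1])
go('tube',[[0,162.5,42],[0,-162.5,42]],px([(62,326),(684,271)],6,(250,210)),
 [[0,162.5,42],[0,-162.5,42]],px([(64,515),(383,62)],5,(300,195)),[.35,-.1,.1])
E
```

```text
carrier [ 0.4859  0.2339 -0.1453] [[[0.0, 0.0], [0.4, -0.3], [0.1, 0.2], [-0.6, 0.0]]]
carrier [ 0.486   0.2333 -0.1946] [[[-0.5, -0.0], [-0.2, 0.4], [0.3, -1.1], [0.3, -0.6], [-0.3, 0.7], [0.5, 0.2]]]
carrier [ 0.486   0.2335 -0.1849] [[[0.4, -0.4], [0.6, 0.1], [0.0, 0.6], [-0.5, -0.4]], [[-0.5, 0.2], [-0.1, 0.6], [0.2, -1.1], [0.1, -0.6], [-0.2, 0.9], [0.3, 0.1]]]
rail [ 0.6639 -0.1371  0.1517] [[[0.5, -0.6], [0.3, -0.4], [-0.1, 0.4], [-0.6, 0.5]]]
rail [ 0.6649 -0.1397  0.1607] [[[-0.7, -2.6], [0.0, -2.2], [0.6, 2.4], [0.0, 2.7]]]
rail [ 0.6636 -0.1376  0.157 ] [[[0.6, -0.2], [0.4, -0.6], [0.1, 0.8], [-0.5, 0.3]], [[-1.1, -1.9], [0.1, -1.6], [0.1, 3.1], [0.1, 3.3]]]
tube [ 0.425  -0.126   0.1041] [[[0.4, -0.0], [-0.4, 0.0]]]
tube [ 0.4267 -0.1308  0.0932] [[[-0.2, 0.4], [0.3, -0.7]]]
tube [ 0.4256 -0.1282  0.0985] [[[1.0, -0.5], [0.4, 0.2]], [[-0.2, 1.7], [-0.2, -0.0]]]
```

```bash
python3 - <<'E'
from fit import *
T=pickle.load(open('pics/top0.pkl','rb'));S=pickle.load(open('pics/scene0.pkl','rb'))
p=[.6637,-.1376,.155]
L=[[-2.5,135,155],[-2.5,-135,155],[4,140,294],[4,-140,294],[41,135,175],[41,-135,175],[-2.5,135,80],[-2.5,-135,80],[-2.5,49,165],[-2.5,-49,165],[5,130,8],[5,-130,8]]
for d,n,o,k in((T,'vt',(240,110),5.5),(S,'vs',(190,70),3.2)):
    w,h=(140,100) if n=='vt' else (125,185)
    im=cv2.cvtColor(d['pixels'],cv2.COLOR_RGB2BGR)[o[1]:o[1]+h,o[0]:o[0]+w]
    im=cv2.resize(im,None,fx=k,fy=k,interpolation=cv2.INTER_CUBIC)
    for i,q in enumerate(proj(d,W(p,L))):
        q=tuple(int(v) for v in (q-o+.5)*k); cv2.circle(im,q,2,(0,0,255),-1);cv2.putText(im,str(i),q,0,.5,(0,255,255))
    cv2.imwrite(f'pics/{n}.png',im)
E
```

```text
(no output)
```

View pics/vt.png

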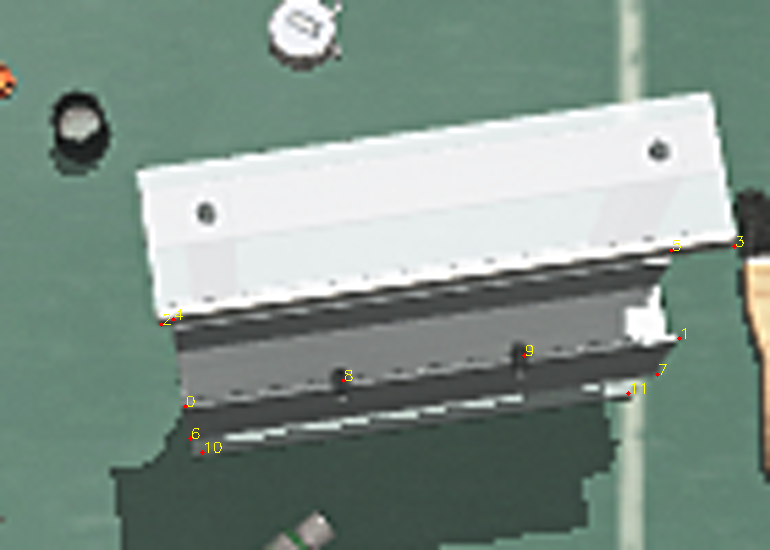

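View pics/vs.png

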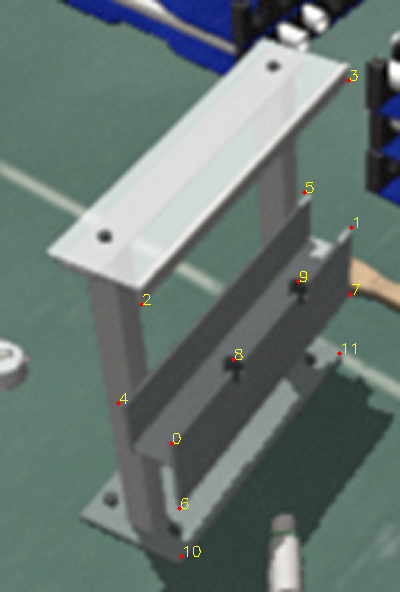

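```bash
python3 - <<'E'
from h import *
from scipy.spatial.transform import Rotation as R
print(R.from_quat(sense()['orientation']).as_matrix().round(3))
E
```

```text
[[-0.     0.392 -0.92 ]
 [ 0.001 -0.92  -0.392]
 [-1.    -0.001 -0.   ]]
```

```bash
cat > plan.py <<'E'
from h import *
import json,sys
from scipy.spatial.transform import Rotation as R, Slerp
def ori(psi,lean,roll=0):
    c,s=np.cos(psi),np.sin(psi);a=np.radians(lean)
    x=np.array([np.sin(a)*c,np.sin(a)*s,-np.cos(a)]);y=np.array([s,-c,0]);
    return R.from_matrix(np.c_[x,y,np.cross(x,y)])
def plan(p1,R1,n,grip,p0=None,R0=None,dm=1,dr=.5):
    s=sense()
    p0=np.array(s['position']) if p0 is None else p0; R0=R.from_quat(s['orientation']) if R0 is None else R0
    sl=Slerp([0,1],R.concatenate([R0,R1]));p,r=p0,R0;A=[];S=[]
    for i in range(1,n+1):
        t=i/n;pt=p0+t*(p1-p0);rt=sl(t)
        w=np.round(np.degrees((r.inv()*rt).as_rotvec())/dr)*dr+0.
        d=np.round(r.inv().apply(pt-p)*1000/dm)*dm+0.
        A.append(w.tolist());S.append(d.tolist());p=p+r.apply(d/1000);r=r*R.from_rotvec(np.radians(w))
    for i in range(0,n,12):print(json.dumps({"angular":A[i:i+12],"slide":S[i:i+12],"grip":[grip]*len(A[i:i+12])}).replace('.0,',',').replace('.0]',']'))
    print('end err mm',((p-p1)*1000).round(1),'deg',np.degrees((r.inv()*R1).magnitude()).round(2));return p,r
E
python3 - <<'E'
from plan import *
psi=-.185
r=ori(psi,40); h=np.array([.480,.2346,.122])
p=h+r.apply([-.10,0,0])
print(p)
s=sense();p0=np.array(s['position'])
mid=np.array([.28,-.15,.33]);
rm=Slerp([0,1],R.concatenate([R.from_quat(s['orientation']),r]))(.5)
a,b=plan(mid,rm,10,-1)
plan(p,r,12,-1,a,b)
E
```

```text
[0.41681808 0.24642386 0.19860444]
{"angular": [[1.5, 2, 0.5], [1.5, 2, 0.5], [2, 2, 1], [1.5, 2, 0.5], [1.5, 1.5, 0.5], [1.5, 2, 0.5], [2, 2, 0.5], [1.5, 2, 0.5], [1.5, 2, 1], [1.5, 2, 0.5]], "slide": [[-10, -28, -20], [-9, -28, -19], [-9, -28, -19], [-9, -29, -19], [-9, -30, -18], [-8, -30, -17], [-8, -30, -17], [-8, -31, -16], [-7, -31, -15], [-7, -31, -15]], "grip": [-1, -1, -1, -1, -1, -1, -1, -1, -1, -1]}
end err mm [-0.3 -0.2 -0.4] deg 0.17
{"angular": [[1.5, 1.5, 0.5], [1, 1.5, 0.5], [1.5, 2, 0.5], [1.5, 1.5, 0.5], [1.5, 1.5, 0.5], [1, 1.5, 0.5], [1.5, 2, 0.5], [1.5, 1.5, 0.5], [1, 1.5, 0.5], [1.5, 1.5, 0.5], [1.5, 1.5, 0.5], [1.5, 2, 0.5]], "slide": [[14, -32, -11], [14, -33, -10], [13, -32, -8], [14, -34, -8], [14, -33, -6], [13, -34, -5], [13, -34, -4], [14, -34, -3], [12, -34, -1], [13, -34, -1], [12, -35, 1], [12, -34, 2]], "grip": [-1, -1, -1, -1, -1, -1, -1, -1, -1, -1, -1, -1]}
end err mm [-0.4 -0.4  0.1] deg 0.33
```

Emit:
servo_tool:
  angular:
    - [1.5, 2, 0.5]
    - [1.5, 2, 0.5]
    - [2, 2, 1]
    - [1.5, 2, 0.5]
    - [1.5, 1.5, 0.5]
    - [1.5, 2, 0.5]
    - [2, 2, 0.5]
    - [1.5, 2, 0.5]
    - [1.5, 2, 1]
    - [1.5, 2, 0.5]
  slide:
    - [-10, -28, -20]
    - [-9, -28, -19]
    - [-9, -28, -19]
    - [-9, -29, -19]
    - [-9, -30, -18]
    - [-8, -30, -17]
    - [-8, -30, -17]
    - [-8, -31, -16]
    - [-7, -31, -15]
    - [-7, -31, -15]
  grip: [-1, -1, -1, -1, -1, -1, -1, -1, -1, -1]

```text
time: 1.4
position: [0.2797, -0.1492, 0.3299]
orientation: [0.819, 0.029, -0.57, 0.054]
contact_force: [0.0, 0.0, 0.5]
opening: 0.997
```

Emit:
servo_tool:
  angular:
    - [1.5, 1.5, 0.5]
    - [1, 1.5, 0.5]
    - [1.5, 2, 0.5]
    - [1.5, 1.5, 0.5]
    - [1.5, 1.5, 0.5]
    - [1, 1.5, 0.5]
    - [1.5, 2, 0.5]
    - [1.5, 1.5, 0.5]
    - [1, 1.5, 0.5]
    - [1.5, 1.5, 0.5]
    - [1.5, 1.5, 0.5]
    - [1.5, 2, 0.5]
  slide:
    - [14, -32, -11]
    - [14, -33, -10]
    - [13, -32, -8]
    - [14, -34, -8]
    - [14, -33, -6]
    - [13, -34, -5]
    - [13, -34, -4]
    - [14, -34, -3]
    - [12, -34, -1]
    - [13, -34, -1]
    - [12, -35, 1]
    - [12, -34, 2]
  grip: [-1, -1, -1, -1, -1, -1, -1, -1, -1, -1, -1, -1]

```text
time: 2.9
position: [0.3936, 0.0742, 0.2039]
orientation: [0.905, 0.007, -0.425, -0.025]
contact_force: [0.6, 0.6, 0.5]
opening: 0.999
```

```bash
python3 - <<'E'
from plan import *
d=save('wrist','w1');s=d['state'];print(s['time'],s['position'],s['joints'],R.from_quat(s['orientation']).as_matrix().round(3),ori(-.185,40).as_matrix().round(3))
E
```

```text
2.9 [0.39356415 0.07418502 0.20387348] [-0.05273301 -0.44705648 -1.17841274  0.14741562  0.06772492  3.14060417] [[ 0.639 -0.009 -0.769]
 [ 0.034 -0.999  0.04 ]
 [-0.768 -0.051 -0.638]] [[ 0.632 -0.184 -0.753]
 [-0.118 -0.983  0.141]
 [-0.766 -0.    -0.643]]
```

View pics/w1.png

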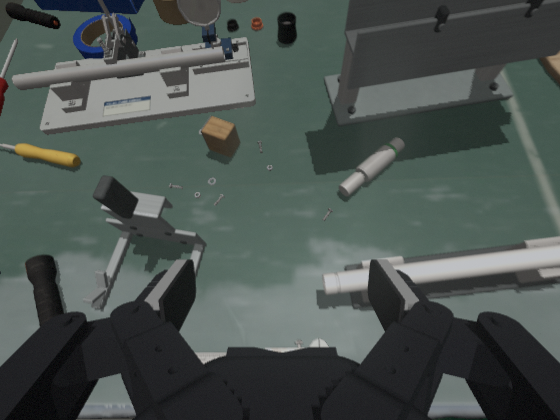

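```bash
cat >> plan.py <<'E'
FL=R.from_rotvec([np.pi,0,0])
E
python3 - <<'E'
from plan import *
psi=-.185
r=ori(psi,40)*FL; h=np.array([.480,.2346,.122])
p=h+r.apply([-.13,0,0])
s=sense();r0=R.from_quat(s['orientation'])
# go via -170deg roll direction check
print(np.degrees((r0.inv()*r).as_rotvec()))
q=s['joints'];print(q)
mid=r0*R.from_rotvec([np.radians(95),0,0])
a,b=plan((np.array(s['position'])+p)/2+[0,0,.02],mid,12,-1,dr=1)
plan(p,r,12,-1,a,b)
E
```

```text
[-173.64491572  -13.32686928    0.95876844]
[-0.05314787 -0.44625048 -1.18305071  0.14347717  0.06874538  3.14060636]
{"angular": [[8, 0, 0], [8, 0, 0], [8, 0, 0], [8, 0, 0], [8, 0, 0], [8, 0, 0], [7, 0, 0], [8, 0, 0], [8, 0, 0], [8, 0, 0], [8, 0, 0], [8, 0, 0]], "slide": [[-2, -7, -1], [-1, -8, -1], [-2, -8, 1], [-1, -7, 1], [-2, -7, 3], [-1, -7, 4], [-2, -6, 4], [-1, -5, 6], [-2, -5, 5], [-1, -4, 7], [-2, -3, 7], [-1, -1, 7]], "grip": [-1, -1, -1, -1, -1, -1, -1, -1, -1, -1, -1, -1]}
end err mm [-0.2 -0.3 -0.4] deg 0.0
{"angular": [[7.5, 0.5, -0.5], [7.5, 0.5, -1], [7.5, 0.5, -0.5], [7.5, 0.5, -0.5], [8, 0.5, -0.5], [7.5, 0.5, -1], [7.5, 0.5, -0.5], [7.5, 0.5, -0.5], [7.5, 0.5, -1], [7.5, 0.5, -0.5], [7.5, 0.5, -0.5], [7.5, 0.5, -0.5]], "slide": [[1, 1, 7], [1, 2, 7], [1, 4, 7], [1, 4, 6], [0, 4, 6], [1, 6, 5], [0, 6, 4], [1, 6, 3], [0, 7, 3], [0, 7, 1], [0, 8, 1], [0, 7, -1]], "grip": [-1, -1, -1, -1, -1, -1, -1, -1, -1, -1, -1, -1]}
end err mm [-0.4 -0.1 -0. ] deg 0.29
```

```bash
python3 - <<'E'
from plan import *
psi=-.185
r=ori(psi,40)*FL; h=np.array([.480,.2346,.122])
p=h+r.apply([-.13,0,0])
s=sense();r0=R.from_quat(s['orientation'])
mid=r0*R.from_rotvec([np.radians(-88),0,0])
a,b=plan((np.array(s['position'])+p)/2+[0,0,.02],mid,11,-1,dr=1)
plan(p,r,12,-1,a,b)
E
```

```text
{"angular": [[-8, 0, 0], [-8, 0, 0], [-8, 0, 0], [-8, 0, 0], [-8, 0, 0], [-8, 0, 0], [-8, 0, 0], [-8, 0, 0], [-8, 0, 0], [-8, 0, 0], [-8, 0, 0]], "slide": [[-2, -8, -2], [-1, -8, -2], [-2, -7, -4], [-2, -7, -5], [-1, -6, -6], [-2, -5, -6], [-2, -5, -7], [-1, -3, -8], [-2, -2, -8], [-1, -1, -8], [-2, 0, -8]], "grip": [-1, -1, -1, -1, -1, -1, -1, -1, -1, -1, -1]}
end err mm [-0.1 -0.1 -0.3] deg 0.0
{"angular": [[-7, -0.5, -0.5], [-7.5, -0.5, -0.5], [-7, -1, -0.5], [-7, -0.5, -0.5], [-7.5, -0.5, -0.5], [-7, -0.5, -0.5], [-7, -1, -0.5], [-7.5, -0.5, -0.5], [-7, -0.5, -0.5], [-7, -0.5, -0.5], [-7.5, -0.5, -0.5], [-7, -1, -0.5]], "slide": [[1, -1, -7], [1, 0, -8], [1, 1, -7], [1, 2, -7], [0, 3, -7], [1, 3, -6], [1, 5, -6], [0, 5, -5], [0, 5, -5], [0, 7, -4], [1, 6, -3], [0, 7, -2]], "grip": [-1, -1, -1, -1, -1, -1, -1, -1, -1, -1, -1, -1]}
end err mm [ 0.5 -0.5 -0.1] deg 0.33
```

Emit:
servo_tool:
  angular:
    - [-8, 0, 0]
    - [-8, 0, 0]
    - [-8, 0, 0]
    - [-8, 0, 0]
    - [-8, 0, 0]
    - [-8, 0, 0]
    - [-8, 0, 0]
    - [-8, 0, 0]
    - [-8, 0, 0]
    - [-8, 0, 0]
    - [-8, 0, 0]
  slide:
    - [-2, -8, -2]
    - [-1, -8, -2]
    - [-2, -7, -4]
    - [-2, -7, -5]
    - [-1, -6, -6]
    - [-2, -5, -6]
    - [-2, -5, -7]
    - [-1, -3, -8]
    - [-2, -2, -8]
    - [-1, -1, -8]
    - [-2, 0, -8]
  grip: [-1, -1, -1, -1, -1, -1, -1, -1, -1, -1, -1]

```text
time: 4.32
position: [0.396, 0.1619, 0.2338]
orientation: [0.667, 0.301, -0.301, 0.612]
contact_force: [-0.1, -0.9, 0.2]
opening: 0.998
```

Emit:
servo_tool:
  angular:
    - [-7, -0.5, -0.5]
    - [-7.5, -0.5, -0.5]
    - [-7, -1, -0.5]
    - [-7, -0.5, -0.5]
    - [-7.5, -0.5, -0.5]
    - [-7, -0.5, -0.5]
    - [-7, -1, -0.5]
    - [-7.5, -0.5, -0.5]
    - [-7, -0.5, -0.5]
    - [-7, -0.5, -0.5]
    - [-7.5, -0.5, -0.5]
    - [-7, -1, -0.5]
  slide:
    - [1, -1, -7]
    - [1, 0, -8]
    - [1, 1, -7]
    - [1, 2, -7]
    - [0, 3, -7]
    - [1, 3, -6]
    - [1, 5, -6]
    - [0, 5, -5]
    - [0, 5, -5]
    - [0, 7, -4]
    - [1, 6, -3]
    - [0, 7, -2]
  grip: [-1, -1, -1, -1, -1, -1, -1, -1, -1, -1, -1, -1]

```text
time: 5.82
position: [0.3997, 0.2493, 0.2238]
orientation: [0.037, 0.419, -0.082, 0.904]
contact_force: [0.1, -0.4, 0.3]
opening: 1.001
```

```bash
python3 - <<'E'
from plan import *
d=save('wrist','w2');s=d['state'];print(s['time'],s['position'],s['joints'],R.from_quat(s['orientation']).as_matrix().round(3),(ori(-.185,40)*FL).as_matrix().round(3))
E
```

```text
5.825 [0.39969008 0.24925123 0.22381735] [ 0.76603792 -0.05935684 -0.84043658  0.33054309 -0.55370578  0.81263233] [[ 0.636  0.179  0.75 ]
 [-0.118  0.984 -0.135]
 [-0.762 -0.002  0.647]] [[ 0.632  0.184  0.753]
 [-0.118  0.983 -0.141]
 [-0.766 -0.     0.643]]
```

View pics/w2.png

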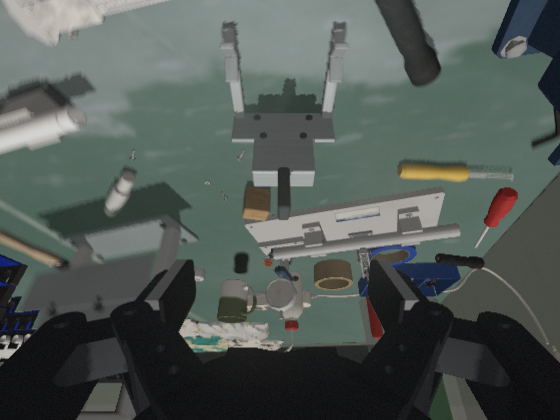

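```bash
python3 - <<'E'
import cv2
t=cv2.imread('pics/w2.png')
cv2.imwrite('pics/w2c.png',cv2.resize(t[10:225,210:360],None,fx=3.5,fy=3.5,interpolation=cv2.INTER_CUBIC)[:])
cv2.imwrite('pics/w2d.png',cv2.resize(t[100:225,220:350],None,fx=4.8,fy=4.8,interpolation=cv2.INTER_CUBIC)[:])
E
```

```text
(no output)
```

View pics/w2d.png

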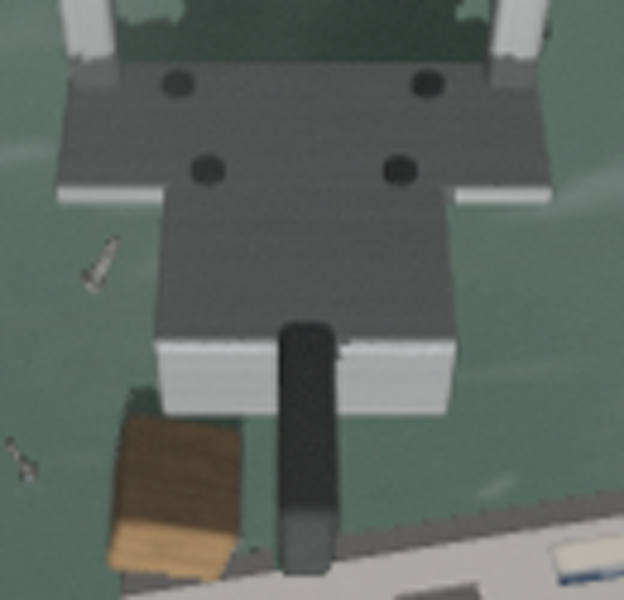

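```bash
cat >> fit.py <<'E'
from scipy.spatial.transform import Rotation as R
def wristcam(d):
    s=d['state'];T=np.eye(4);T[:3,:3]=R.from_quat(s['orientation']).as_matrix();T[:3,3]=s['position']
    d=dict(d);d['extrinsics']=np.linalg.inv(T@d['T_tool_cam']);return d
def px(l,k,o): return (np.array(l,float)+.5)/k-.5+np.array(o)
E
python3 - <<'E'
from fit import *
d=wristcam(pickle.load(open('pics/w2.pkl','rb')))
L=[[-12,-32,91],[-12,32,91],[13,-32,91],[13,32,91],[-12,-57,45],[-12,57,45],[-18,-6,139],[-18,6,139],[6,-6,139],[6,6,139]]
p=px([(157,341),(456,341),(165,413),(446,412),(58,187),(551,187),(281,512),(337,512),(285,573),(330,573)],4.8,(220,100))
print(fit([(d,L,p)],[.486,.2335,-.185]))
E
```

```text
(array([ 0.48725666,  0.23499524, -0.17920698]), [[[-0.7, -0.4], [0.7, -0.4], [-0.4, 0.1], [0.6, 0.3], [-0.5, -0.3], [1.2, -0.2], [-1.2, 0.1], [0.5, 0.1], [-1.7, 1.4], [1.3, 1.4]]])
```

```bash
python3 - <<'E'
from plan import *
r=ori(-.179,40)*FL; h=np.array([.4814,.2361,.121])
p=h+r.apply([.019,0,0])
a,b=plan(p+r.apply([-.06,0,0]),r,5,-1,dr=.2)
plan(p,r,4,-1,a,b,dm=.5,dr=.1)
E
```

```text
{"angular": [[0, 0, 0], [0.2, 0.2, 0], [0, 0, 0], [0, 0, 0.2], [0.2, 0.2, 0]], "slide": [[18, 0, -1], [18, 1, 0], [18, 0, -1], [19, 0, 0], [18, 0, -1]], "grip": [-1, -1, -1, -1, -1]}
end err mm [-0.1 -0.2 -0.2] deg 0.09
{"angular": [[0, 0, 0], [0, 0, 0], [0, 0, 0], [0, -0.1, -0.1]], "slide": [[15, 0, 0], [15, 0, 0], [15, 0, 0], [15, 0, 0]], "grip": [-1, -1, -1, -1]}
end err mm [-0.1 -0.1 -0.3] deg 0.07
```

Emit:
servo_tool:
  angular:
    - [0, 0, 0]
    - [0.2, 0.2, 0]
    - [0, 0, 0]
    - [0, 0, 0.2]
    - [0.2, 0.2, 0]
    - [0, 0, 0]
    - [0, 0, 0]
    - [0, 0, 0]
    - [0, 0, 0]
    - [0, 0, 0]
  slide:
    - [18, 0, -1]
    - [18, 1, 0]
    - [18, 0, -1]
    - [19, 0, 0]
    - [18, 0, -1]
    - [15, 0, 0]
    - [15, 0, 0]
    - [15, 0, 0]
    - [15, 0, 0]
    - [0, 0, 0]
  grip: [-1, -1, -1, -1, -1, -1, -1, -1, -1, -1]

```text
time: 7.12
position: [0.4932, 0.2327, 0.1054]
orientation: [0.043, 0.422, -0.083, 0.902]
contact_force: [0.3, -0.0, 0.6]
opening: 0.998
```

```bash
python3 - <<'E'
from plan import *
d=save('wrist','w3');s=d['state']
r=ori(-.179,40)*FL;p=np.array([.4814,.2361,.121])+r.apply([.019,0,0])
print(s['time'],(r.inv().apply(s['position']-p)*1000).round(1),np.degrees((R.from_quat(s['orientation']).inv()*r).as_rotvec()).round(2))
E
```

```text
7.125 [ 0.8 -1.3 -0.7] [-0.68 -0.18 -0.03]
```

View pics/w3.png

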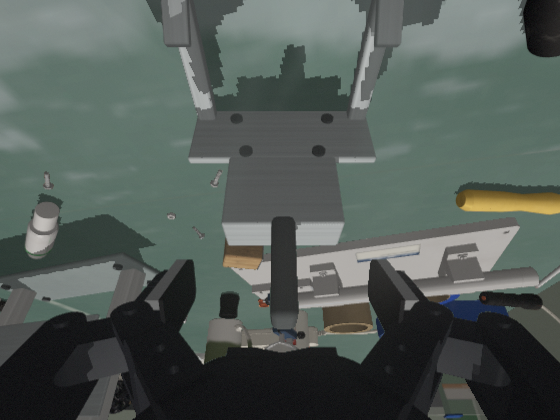

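Emit:
servo_tool:
  angular:
    - [-0.7, 0, 0]
    - [0, 0, 0]
    - [0, 0, 0]
    - [0, 0, 0]
    - [0, 0, 0]
    - [0, 0, 0]
    - [0, 0, 0]
    - [0, 0, 0]
  slide:
    - [0, 1, 0]
    - [0, 0, 0]
    - [0, 0, 0]
    - [0, 0, 0]
    - [0, 0, 0]
    - [0, 0, 0]
    - [0, 0, 0]
    - [0, 0, 0]
  grip: [-1, 1, 1, 1, 1, 1, 1, 1]

```text
time: 8.18
position: [0.4934, 0.2341, 0.106]
orientation: [0.038, 0.422, -0.08, 0.902]
contact_force: [-0.5, -1.8, 1.9]
opening: 0.131
```

```bash
python3 - <<'E'
from plan import *
d=save('wrist','w4');s=d['state']
r=ori(-.179,40)*FL;p=np.array([.4814,.2361,.121])+r.apply([.019,0,0])
print(s,(r.inv().apply(s['position']-p)*1000).round(1),np.degrees((R.from_quat(s['orientation']).inv()*r).as_rotvec()).round(2))
E
```

```text
{'time': 8.175, 'joints': array([ 0.56763199,  0.25149003, -0.9370651 , -0.16926194, -0.44929372,
        0.61527066]), 'qd': array([ 0.00061214,  0.0005185 ,  0.00020754, -0.00162686,  0.0005512 ,
        0.0005811 ]), 'joint_torque': array([ 2.78249597e-01, -4.08247447e+01,  2.35481268e+01, -5.67351580e+00,
       -1.41267680e+00, -4.47808023e-03]), 'position': array([0.49335646, 0.23414303, 0.10601434]), 'orientation': array([ 0.03750075,  0.42177432, -0.07984464,  0.90239955]), 'contact_force': array([-0.48224687, -1.82220707,  1.92794804]), 'wrist_torque': array([ 0.00747562,  0.64815596, -0.10111598]), 'opening': 0.13116063606626155} [ 0.3  0.2 -0.4] [ 0.09 -0.1  -0.1 ]
```

View pics/w4.png

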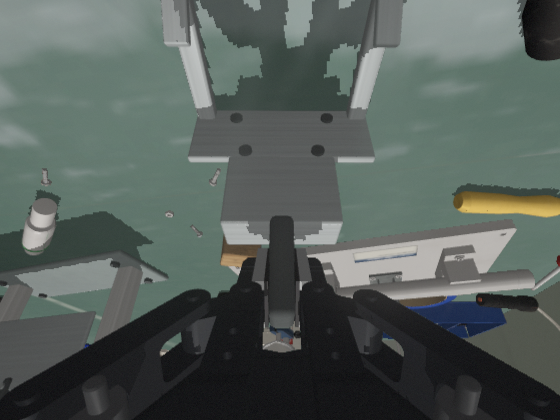

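Emit:
servo_tool:
  angular:
    - [0, 0, 0]
    - [0, 0, 0]
    - [0, 0, 0]
    - [0, 0, 0]
    - [0, 0, 0]
    - [0, 0, 0]
  slide:
    - [-4, 0, 3]
    - [-8, 0, 7]
    - [-15, 0, 13]
    - [-19, 0, 16]
    - [-19, 0, 16]
    - [-15, 0, 12]
  grip: [1, 1, 1, 1, 1, 1]

```text
time: 8.98
position: [0.4936, 0.2343, 0.2124]
orientation: [0.038, 0.421, -0.08, 0.903]
contact_force: [-0.2, 0.7, -3.8]
opening: 0.132
```

```bash
python3 - <<'E'
from plan import *
d=save('wrist','w5');s=d['state'];print(s['position'],s['contact_force'],s['wrist_torque'],s['opening'])
d=save('scene','s5')
E
```

```text
[0.49358515 0.23431137 0.21237301] [-0.23572622  0.72143642 -3.83126464] [0.17386556 0.89346315 0.09279855] 0.1315809377018977
```

View pics/w5.png

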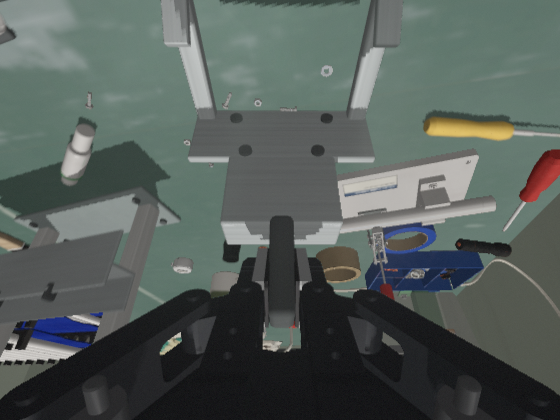

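```bash
cat > car.py <<'E'
from plan import *
def M(p,r):
    T=np.eye(4);T[:3,:3]=r.as_matrix();T[:3,3]=p;return T
d=pickle.load(open('pics/w4.pkl','rb'))['state']
C=M([.4873,.2350,0],R.from_rotvec([0,0,-.179])); TT=M(d['position'],R.from_quat(d['orientation']))
TC=np.linalg.inv(C)@TT   # tool in carrier
HK=np.array([0,0,.085])
def tool_for(hook,yaw,tc=TC):
    c=M(np.array(hook)-HK,R.from_rotvec([0,0,yaw]));t=c@tc;return t[:3,3],R.from_matrix(t[:3,:3])
def hook_now(s=None,tc=TC):
    s=s or sense();c=M(s['position'],R.from_quat(s['orientation']))@np.linalg.inv(tc);return c
def inrail(rail,v):
    c,s=np.cos(rail[2]),np.sin(rail[2]);v=np.array(v,float)/1000;return np.array([rail[0]+c*v[0]-s*v[1],rail[1]+s*v[0]+c*v[1],.155+v[2]])
E
python3 - <<'E'
from car import *
rail=(.6637,-.1376,.155)
p,r=tool_for(inrail(rail,(-120,0,32)),rail[2]);print(p)
plan(p,r,16,1)
E
```

```text
[ 0.55114132 -0.15494977  0.20801434]
{"angular": [[-1, 0, 1], [-1, 0, 0.5], [-1, 0, 1], [-0.5, 0, 0.5], [-1, 0, 1], [-1, 0, 0.5], [-1, 0, 1], [-1, 0, 0.5], [-1, 0, 1], [-0.5, 0, 0.5], [-1, 0, 1], [-1, 0, 0.5]], "slide": [[5, -23, 6], [5, -24, 5], [5, -24, 5], [4, -23, 5], [4, -24, 4], [3, -24, 4], [4, -25, 3], [2, -24, 3], [3, -24, 3], [2, -25, 2], [2, -24, 2], [2, -25, 2]], "grip": [1, 1, 1, 1, 1, 1, 1, 1, 1, 1, 1, 1]}
{"angular": [[-1, 0, 1], [-1, 0, 0.5], [-1, 0, 1], [-1, 0.5, 0.5]], "slide": [[1, -24, 1], [1, -25, 1], [1, -24, 0], [1, -25, 0]], "grip": [1, 1, 1, 1]}
end err mm [ 0.5  0.  -0.2] deg 0.4
```

Emit:
servo_tool:
  angular:
    - [-1, 0, 1]
    - [-1, 0, 0.5]
    - [-1, 0, 1]
    - [-0.5, 0, 0.5]
    - [-1, 0, 1]
    - [-1, 0, 0.5]
    - [-1, 0, 1]
    - [-1, 0, 0.5]
    - [-1, 0, 1]
    - [-0.5, 0, 0.5]
    - [-1, 0, 1]
    - [-1, 0, 0.5]
  slide:
    - [5, -23, 6]
    - [5, -24, 5]
    - [5, -24, 5]
    - [4, -23, 5]
    - [4, -24, 4]
    - [3, -24, 4]
    - [4, -25, 3]
    - [2, -24, 3]
    - [3, -24, 3]
    - [2, -25, 2]
    - [2, -24, 2]
    - [2, -25, 2]
  grip: [1, 1, 1, 1, 1, 1, 1, 1, 1, 1, 1, 1]

```text
time: 10.58
position: [0.5354, -0.0595, 0.2063]
orientation: [-0.016, 0.423, 0.032, 0.905]
contact_force: [0.3, 0.5, -2.3]
opening: 0.133
```

Emit:
servo_tool:
  angular:
    - [-1, 0, 1]
    - [-1, 0, 0.5]
    - [-1, 0, 1]
    - [-1, 0.5, 0.5]
    - [0, 0, 0]
  slide:
    - [1, -24, 1]
    - [1, -25, 1]
    - [1, -24, 0]
    - [1, -25, 0]
    - [0, 0, 0]
  grip: [1, 1, 1, 1, 1]

```text
time: 11.2
position: [0.5506, -0.1576, 0.205]
orientation: [-0.037, 0.426, 0.069, 0.901]
contact_force: [-0.2, 0.9, -2.4]
opening: 0.132
```

```bash
python3 - <<'E'
from car import *
d=save('wrist','w6');s=d['state'];print(s['time'],s['position'],s['joints'])
rail=(.6637,-.1376,.155)
p,r=tool_for(inrail(rail,(-120,0,32)),rail[2])
print((r.inv().apply(s['position']-p)*1000).round(1),np.degrees((R.from_quat(s['orientation']).inv()*r).as_rotvec()).round(2))
save('scene','s6');save('top','t6')
E
```

```text
11.2 [ 0.55059361 -0.15760994  0.20500241] [-0.68142837  0.0552008  -0.7842753   0.22543921  0.48659705 -0.71220732]
[ 1.7 -2.5 -2.7] [ 0.23 -0.54  0.36]
```

View pics/w6.png

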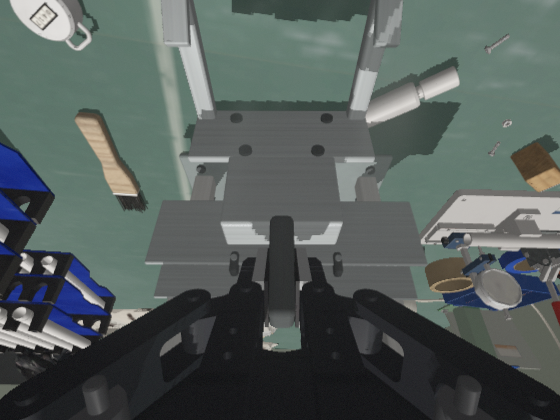

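View pics/s6.png

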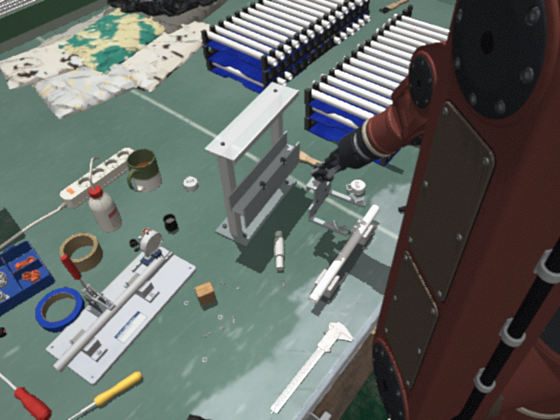

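View pics/t6.png

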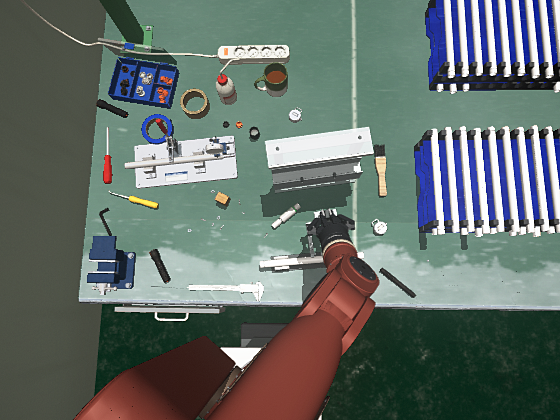

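```bash
python3 - <<'E'
import cv2
t=cv2.imread('pics/w6.png')
cv2.imwrite('pics/w6a.png',cv2.resize(t[190:305,135:285],None,fx=5,fy=5,interpolation=cv2.INTER_CUBIC)[:])
cv2.imwrite('pics/w6b.png',cv2.resize(t[190:305,290:440],None,fx=5,fy=5,interpolation=cv2.INTER_CUBIC)[:])
E
```

```text
(no output)
```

View pics/w6a.png

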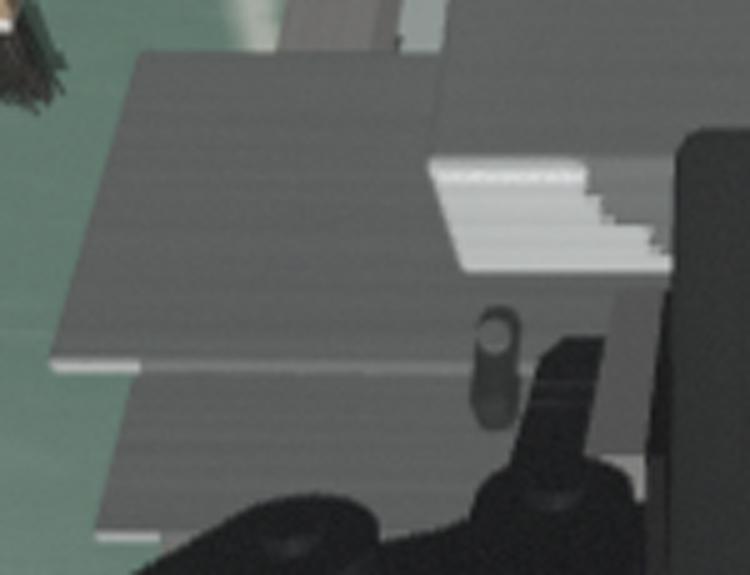

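View pics/w6b.png

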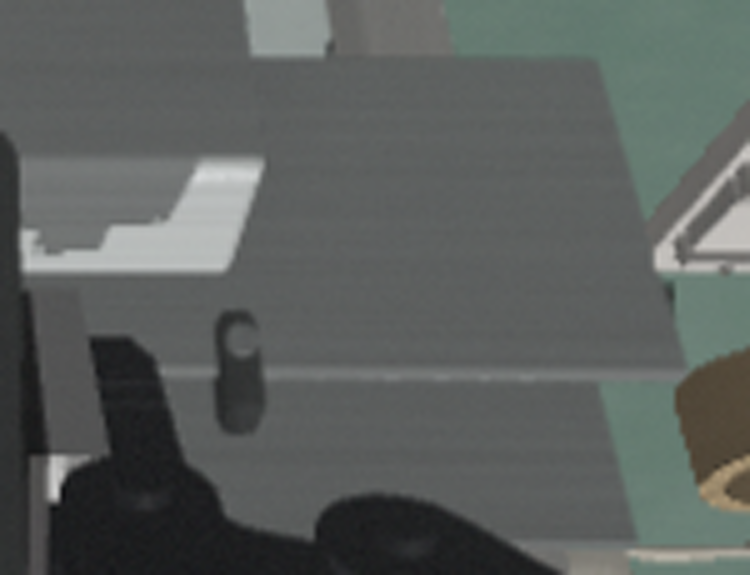

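```bash
python3 - <<'E'
from fit import *
from car import *
d=wristcam(pickle.load(open('pics/w6.pkl','rb')))
L=[[-2.5,-135,155],[-2.5,-135,80],[36.5,-135,175],[-2.5,135,155],[-2.5,135,80],[36.5,135,175]]
p=np.r_[px([(51,359),(138,52),(96,531)],5,(135,190)),px([(686,368),(597,60),(637,541)],5,(290,190))]
print(fit([(d,L,p)],[.6637,-.1376,.155]))
print(fit([(d,L[:2]+L[3:5],p[[0,1,3,4]])],[.6637,-.1376,.155]))
c=hook_now(d['state']);e=R.from_matrix(c[:3,:3]).as_euler('zyx');print('carrier',c[:3,3],e)
# in-image check of the carrier
Lc=np.array([[-12,-32,91],[-12,32,91],[-12,-57,45],[-12,57,45]])/1000
print(proj(d,Lc@c[:3,:3].T+c[:3,3]).round(1), px([(430,160)],5,(135,190)),px([(263,160)],5,(290,190)))
x,_=fit([(d,L,p)],[.6637,-.1376,.155]);np.save('rail.npy',x)
h=c[:3,3]+c[:3,:3]@HK
cc,s=np.cos(x[2]),np.sin(x[2]);q=h-[x[0],x[1],.155];print('hook in bay',np.round([cc*q[0]+s*q[1],-s*q[0]+cc*q[1],q[2]],4),'dyaw',e[0]-x[2])
E
```

```text
(array([ 0.66412284, -0.13609076,  0.15471036]), [[[-0.9, 1.5], [0.3, -0.4], [-0.5, 1.1], [0.9, 1.6], [-0.1, -0.5], [0.3, 1.0]]])
(array([ 0.66430815, -0.13610147,  0.15445306]), [[[-0.9, 1.5], [0.3, -0.3], [0.8, 1.7], [-0.2, -0.3]]])
carrier [ 0.54372214 -0.159709    0.0990551 ] [ 0.15405449  0.00818632 -0.00876677]
[[219.  221.1]
 [343.5 221.2]
 [186.4 156. ]
 [376.  156.2]] [[220.6 221.6]] [[342.2 221.6]]
hook in bay [-0.1218 -0.0042  0.029 ] dyaw -0.0006558673864197895
```

```bash
python3 - <<'E'
from car import *
rail=np.load('rail.npy')
p,r=tool_for(inrail(rail,(-25,0,27)),rail[2])
plan(p,r,10,1,dm=.5,dr=.1)
E
```

```text
{"angular": [[0, -0.1, 0], [0.1, 0, 0], [0, -0.1, 0.1], [0, 0, 0], [0, -0.1, 0], [0.1, 0, 0], [0, -0.1, 0], [0, -0.1, 0.1], [0.1, 0, 0], [0, -0.1, 0]], "slide": [[6.5, 0, 7.5], [6, 0, 7.5], [6.5, 0.5, 7], [6, 0, 7.5], [6.5, 0, 7.5], [6.5, 0, 7.5], [6, 0, 7], [6.5, 0, 7.5], [6.5, 0.5, 7.5], [6, 0, 7]], "grip": [1, 1, 1, 1, 1, 1, 1, 1, 1, 1]}
end err mm [-0.2  0.  -0.1] deg 0.04
```

Emit:
servo_tool:
  angular:
    - [0, -0.1, 0]
    - [0.1, 0, 0]
    - [0, -0.1, 0.1]
    - [0, 0, 0]
    - [0, -0.1, 0]
    - [0.1, 0, 0]
    - [0, -0.1, 0]
    - [0, -0.1, 0.1]
    - [0.1, 0, 0]
    - [0, -0.1, 0]
    - [0, 0, 0]
  slide:
    - [6.5, 0, 7.5]
    - [6, 0, 7.5]
    - [6.5, 0.5, 7]
    - [6, 0, 7.5]
    - [6.5, 0, 7.5]
    - [6.5, 0, 7.5]
    - [6, 0, 7]
    - [6.5, 0, 7.5]
    - [6.5, 0.5, 7.5]
    - [6, 0, 7]
    - [0, 0, 0]
  grip: [1, 1, 1, 1, 1, 1, 1, 1, 1, 1, 1]

```text
time: 12.72
position: [0.6464, -0.1393, 0.2038]
orientation: [-0.034, 0.421, 0.071, 0.904]
contact_force: [-0.1, -0.0, -3.6]
opening: 0.133
```

```bash
cat >> car.py <<'E'
def rep(s=None):
    x=np.load('rail.npy');s=s or sense();c=hook_now(s);e=R.from_matrix(c[:3,:3]).as_euler('zyx')
    q=c[:3,3]+c[:3,:3]@HK-[x[0],x[1],.155];cc,ss=np.cos(x[2]),np.sin(x[2])
    print('t',s['time'],'hook mm',(1000*np.array([cc*q[0]+ss*q[1],-ss*q[0]+cc*q[1],q[2]])).round(1),'yaw pitch roll deg',np.degrees([e[0]-x[2],e[1],e[2]]).round(2),'F',s['contact_force'].round(1),'op',round(s['opening'],3))
E
python3 - <<'E'
from car import *
save('wrist','w7');rep();save('scene','s7');rep()
E
```

```text
t 12.775 hook mm [-24.6  -0.6  27.6] yaw pitch roll deg [ 0.01 -0.08 -0.03] F [-1.3 -0.2 -3.8] op 0.134
t 12.825 hook mm [-24.8  -0.6  27.6] yaw pitch roll deg [-0.   -0.08 -0.03] F [-1.4 -0.4 -2.2] op 0.129
```

View pics/w7.png

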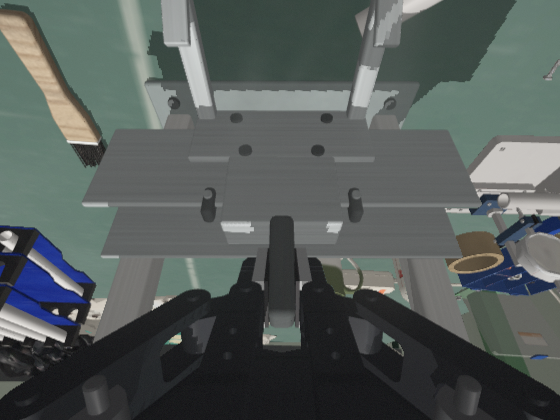

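```bash
python3 - <<'E'
import cv2
t=cv2.imread('pics/s7.png')
cv2.imwrite('pics/s7a.png',cv2.resize(t[80:260,200:340],None,fx=3.3,fy=3.3,interpolation=cv2.INTER_CUBIC)[:])
E
```

```text
(no output)
```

View pics/s7a.png

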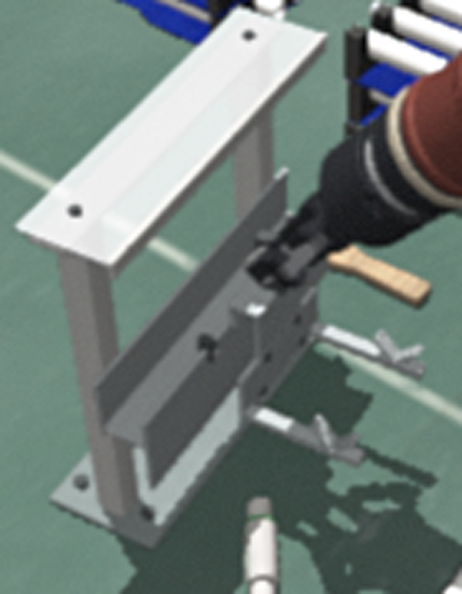

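```bash
python3 - <<'E'
import cv2
t=cv2.imread('pics/w7.png')
cv2.imwrite('pics/w7a.png',cv2.resize(t[120:265,75:235],None,fx=4.2,fy=4.2,interpolation=cv2.INTER_CUBIC)[:])
cv2.imwrite('pics/w7b.png',cv2.resize(t[120:265,330:490],None,fx=4.2,fy=4.2,interpolation=cv2.INTER_CUBIC)[:])
E
```

```text
(no output)
```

View pics/w7a.png

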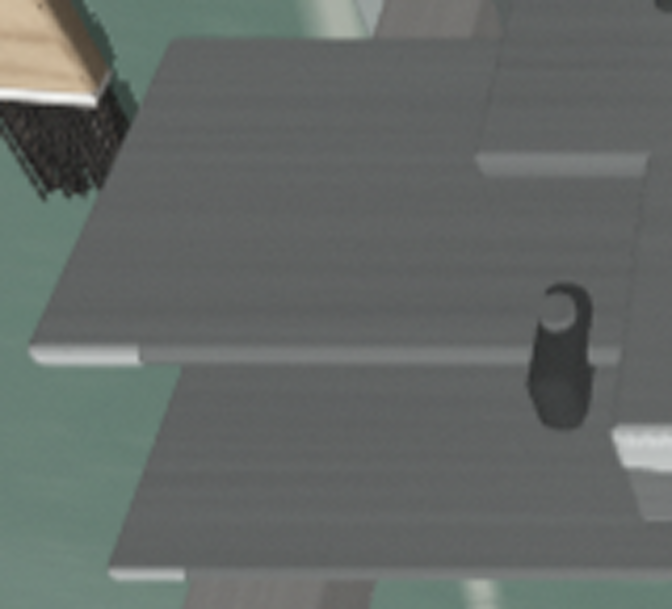

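View pics/w7b.png

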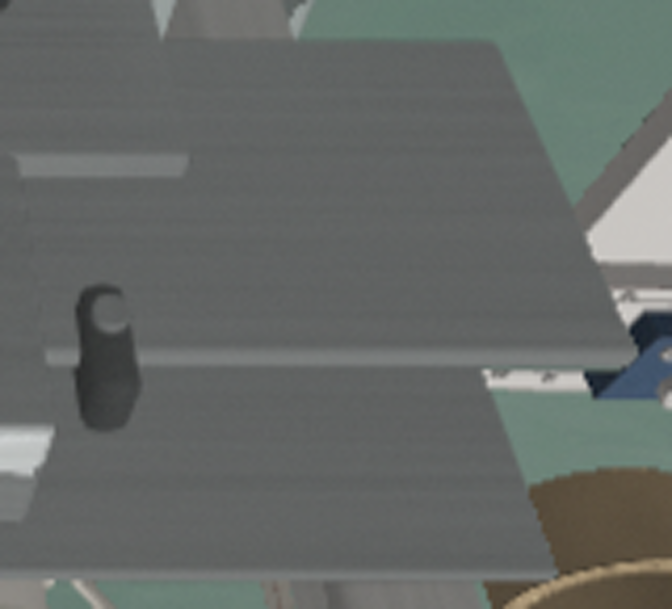

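```bash
python3 - <<'E'
from fit import *
from car import *
d=wristcam(pickle.load(open('pics/w7.pkl','rb')))
L=[[-2.5,-135,155],[-2.5,-135,80],[36.5,-135,175],[-2.5,135,155],[-2.5,135,80],[36.5,135,175]]
p=np.r_[px([(30,346),(170,38),(108,569)],4.2,(75,120)),px([(638,350),(495,41),(553,573)],4.2,(330,120))]
x,r=fit([(d,L,p)],np.load('rail.npy'));print(x,r);np.save('rail.npy',x)
c=hook_now(d['state']);Lc=np.array([[-12,-32,91],[-12,32,91],[-12,-57,45],[-12,57,45]])/1000
print(proj(d,Lc@c[:3,:3].T+c[:3,3]).round(1), px([(612,426),(476,154)],4.2,(75,120)),px([(55,428),(188,154)],4.2,(330,120)))
rep()
# relative vertical check: fit rail with z offset free
f=lambda v:(proj(d,W(v[:3],L)+[0,0,v[3]])-p).ravel()
print(least_squares(f,np.r_[x,0]).x)
E
```

```text
[ 0.66366816 -0.13665265  0.15403302] [[[-1.5, 1.8], [0.4, -0.4], [-0.6, 0.9], [0.6, 1.7], [-0.3, -0.2], [1.1, 0.6]]]
[[219.  221.1]
 [343.5 221.2]
 [186.4 156. ]
 [375.9 156.2]] [[220.33333333 221.04761905]
 [187.95238095 156.28571429]] [[342.71428571 221.52380952]
 [374.38095238 156.28571429]]
t 12.825 hook mm [-24.3  -0.2  27.6] yaw pitch roll deg [ 0.03 -0.08 -0.03] F [-1.4 -0.4 -2.2] op 0.129
[ 0.66396398 -0.13653747  0.15363245 -0.00095046]
```

Emit:
servo_tool:
  angular:
    - [0, 0, 0]
    - [0, 0, 0]
    - [0, 0, 0]
    - [0, 0, 0]
    - [0, 0, 0]
    - [0, 0, 0]
  slide:
    - [4, 0, 5]
    - [4, 0, 5]
    - [4, 0, 5]
    - [4, 0, 5]
    - [0, 0, 0]
    - [0, 0, 0]
  grip: [1, 1, 1, 1, 1, 1]

```text
time: 13.58
position: [0.671, -0.1353, 0.2041]
orientation: [-0.033, 0.422, 0.071, 0.903]
contact_force: [1.3, -0.6, -5.5]
opening: 0.135
```

```bash
python3 - <<'E'
from car import *
save('wrist','w8');rep();save('scene','s8');
t=cv2.imread('pics/s8.png')
cv2.imwrite('pics/s8a.png',cv2.resize(t[80:260,200:340],None,fx=3.3,fy=3.3,interpolation=cv2.INTER_CUBIC)[:])
E
```

```text
t 13.625 hook mm [ 1.3 -0.  28.1] yaw pitch roll deg [ 0.03 -0.07 -0.02] F [ 1.7  0.7 -5.7] op 0.131
```

View pics/w8.png

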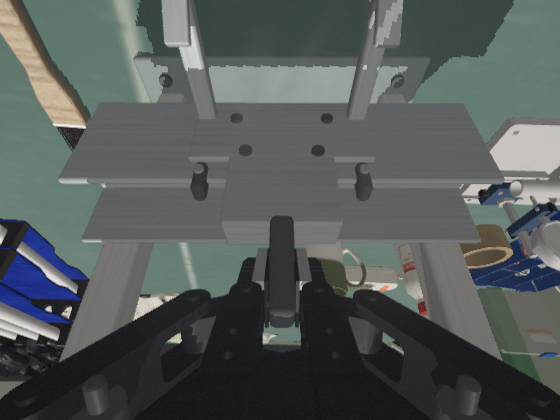

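View pics/s8a.png

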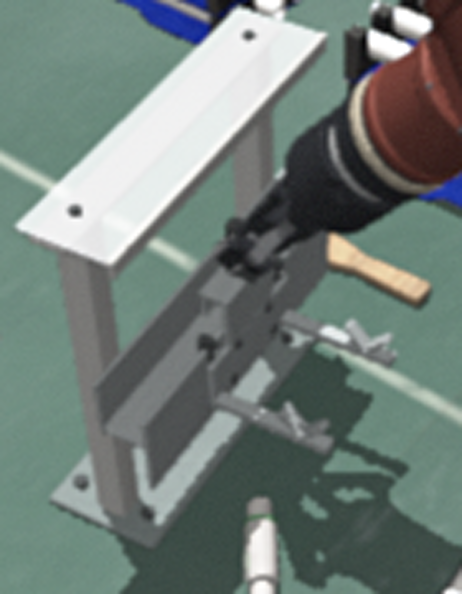

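Emit:
servo_tool:
  angular:
    - [0, 0, 0]
    - [0, 0, 0]
    - [0, 0, 0]
    - [0, 0, 0]
    - [0, 0, 0]
    - [0, 0, 0]
  slide:
    - [3, 0, -2.5]
    - [3, 0, -2.5]
    - [3, 0, -2.5]
    - [3, 0, -2.5]
    - [3, 0, -2.5]
    - [0, 0, 0]
  grip: [1, 1, 1, 1, 1, 1]

```text
time: 14.42
position: [0.671, -0.1354, 0.1844]
orientation: [-0.033, 0.422, 0.071, 0.903]
contact_force: [-0.3, 0.0, -2.0]
opening: 0.132
```

```bash
python3 - <<'E'
from car import *
rep()
E
```

```text
t 14.425 hook mm [ 1.3 -0.1  8.4] yaw pitch roll deg [ 0.02 -0.07 -0.02] F [-0.3  0.  -2. ] op 0.132
```

Emit:
servo_tool:
  angular:
    - [0, 0, 0]
    - [0, 0, 0]
    - [0, 0, 0]
    - [0, 0, 0]
  slide:
    - [1.5, 0, -1.3]
    - [1.5, 0, -1.3]
    - [1.5, 0, -1.2]
    - [0, 0, 0]
  grip: [1, 1, 1, 1]

```text
time: 14.92
position: [0.6711, -0.1355, 0.1788]
orientation: [-0.033, 0.421, 0.071, 0.903]
contact_force: [0.1, 0.2, -3.1]
opening: 0.134
```

Emit:
servo_tool:
  angular:
    - [0, 0, 0]
    - [0, 0, 0]
  slide:
    - [1, 0, -0.8]
    - [0, 0, 0]
  grip: [1, 1]

```text
time: 15.18
position: [0.6712, -0.1355, 0.1777]
orientation: [-0.033, 0.421, 0.071, 0.903]
contact_force: [0.2, 0.3, -2.8]
opening: 0.131
```

```bash
python3 - <<'E'
from car import *
rep()
E
```

```text
t 15.175 hook mm [ 1.5 -0.3  1.7] yaw pitch roll deg [ 0.02 -0.1  -0.04] F [ 0.2  0.3 -2.8] op 0.131
```

Emit:
servo_tool:
  angular:
    - [0, 0, 0]
    - [0, 0, 0]
    - [0, 0, 0]
  slide:
    - [0.8, 0, -0.6]
    - [0.8, 0, -0.6]
    - [0, 0, 0]
  grip: [1, 1, 1]

```text
time: 15.55
position: [0.6716, -0.1355, 0.1761]
orientation: [-0.034, 0.421, 0.071, 0.904]
contact_force: [0.5, -0.2, -1.4]
opening: 0.132
```

```bash
python3 - <<'E'
from car import *
rep()
E
```

```text
t 15.55 hook mm [ 1.9 -0.4  0. ] yaw pitch roll deg [ 0.03 -0.14 -0.05] F [ 0.5 -0.2 -1.4] op 0.132
```

One more small step until the lip carries it.

Emit:
servo_tool:
  angular:
    - [0, 0, 0]
    - [0, 0, 0]
    - [0, 0, 0]
  slide:
    - [0.8, 0, -0.6]
    - [0.4, 0, -0.3]
    - [0, 0, 0]
  grip: [1, 1, 1]

```text
time: 15.92
position: [0.6724, -0.1357, 0.176]
orientation: [-0.034, 0.42, 0.071, 0.904]
contact_force: [-3.8, 1.4, 9.4]
opening: 0.134
```

```bash
python3 - <<'E'
from car import *
save('wrist','w9');rep();save('scene','s9')
t=cv2.imread('pics/s9.png')
cv2.imwrite('pics/s9a.png',cv2.resize(t[80:260,200:340],None,fx=3.3,fy=3.3,interpolation=cv2.INTER_CUBIC)[:])
E
```

```text
t 15.975 hook mm [ 2.8 -0.6 -0. ] yaw pitch roll deg [ 0.06 -0.28 -0.07] F [-4.4  0.6  9.6] op 0.129
```

View pics/w9.png

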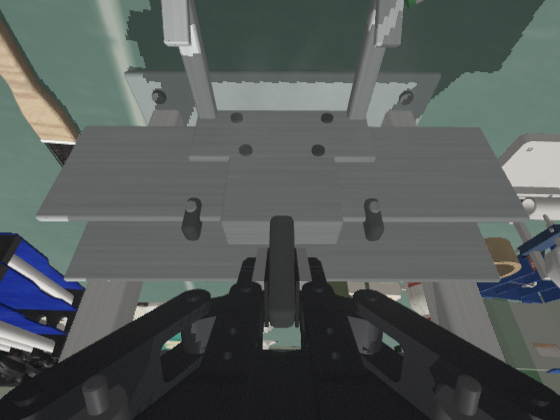

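View pics/s9a.png

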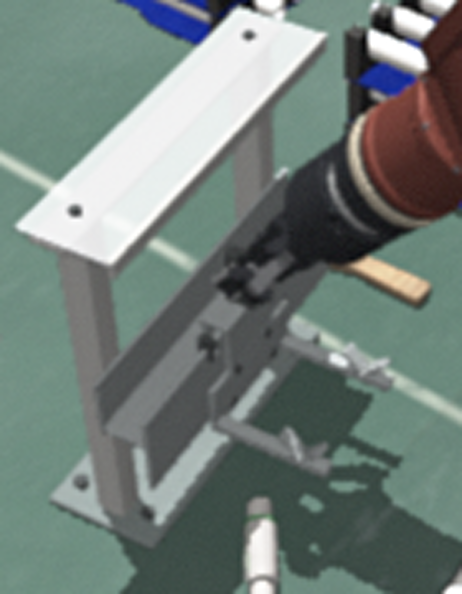

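Emit:
servo_tool:
  angular:
    - [0, 0, 0]
    - [0, 0, 0]
    - [0, 0, 0]
    - [0, 0, 0]
    - [0, 0, 0]
    - [0, 0, 0]
  slide:
    - [-0.5, 0, 0.4]
    - [0, 0, 0]
    - [0, 0, 0]
    - [0, 0, 0]
    - [0, 0, 0]
    - [0, 0, 0]
  grip: [1, 0.6, 0.4, 0.2, 0, 0]

```text
time: 16.77
position: [0.6714, -0.1355, 0.1748]
orientation: [-0.033, 0.421, 0.071, 0.903]
contact_force: [-0.2, 0.4, 0.3]
opening: 0.493
```

```bash
python3 - <<'E'
from car import *
save('wrist','w10');rep()
E
```

```text
t 16.825 hook mm [ 1.7 -0.3 -1.2] yaw pitch roll deg [ 0.02 -0.1  -0.04] F [0.3 0.6 0.1] op 0.498
```

View pics/w10.png

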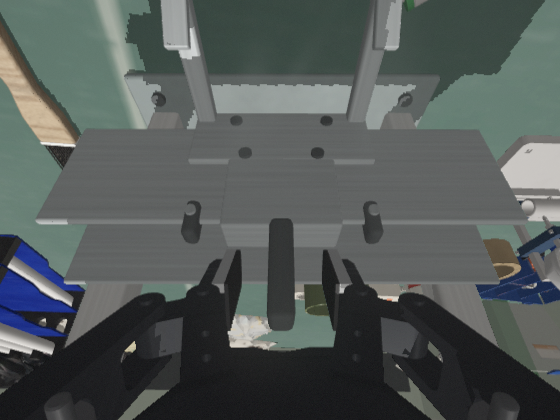

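Emit:
servo_tool:
  angular:
    - [0, 0, 0]
    - [0, 0, 0]
    - [0, 0, 0]
    - [0, 0, 0]
    - [0, 0, 0]
    - [0, 0, 0]
    - [0, 0, 0]
    - [0, 0, 0]
  slide:
    - [-5, 0, 0]
    - [-10, 0, 0]
    - [-20, 0, 0]
    - [-25, 0, 0]
    - [-25, 0, 0]
    - [-25, 0, 0]
    - [-20, 0, 0]
    - [0, 0, 0]
  grip: [0, 0, 0, 0, 0, -0.5, -1, -1]

```text
time: 17.82
position: [0.5889, -0.1492, 0.2764]
orientation: [-0.034, 0.42, 0.07, 0.904]
contact_force: [0.8, -0.2, 0.3]
opening: 0.993
```

```bash
python3 - <<'E'
from car import *
d=save('wrist','w11');save('top','t11');save('scene','s11');print(sense())
t=cv2.imread('pics/s11.png');u=cv2.imread('pics/t11.png')
cv2.imwrite('pics/s11a.png',cv2.resize(t[80:310,200:400],None,fx=2.6,fy=2.6,interpolation=cv2.INTER_CUBIC)[:])
E
```

```text
{'time': 17.975, 'joints': array([-0.61368669,  0.02183952, -0.620333  ,  0.38677707,  0.46364265,
       -0.63962019]), 'qd': array([ 0.00361281,  0.01181996, -0.0015519 , -0.00049085,  0.00168402,
       -0.00124951]), 'joint_torque': array([-2.13503293e-01, -3.84829795e+01,  3.63144708e+01, -5.40794849e+00,
        1.68920260e+00, -3.77033764e-03]), 'position': array([ 0.58882531, -0.14837379,  0.2740436 ]), 'orientation': array([-0.03328798,  0.42149268,  0.07085494,  0.90344641]), 'contact_force': array([-0.17160866, -0.64734679, -0.63204383]), 'wrist_torque': array([-0.07734109,  0.63634723,  0.03168426]), 'opening': 0.9970810750066734}
```

View pics/w11.png

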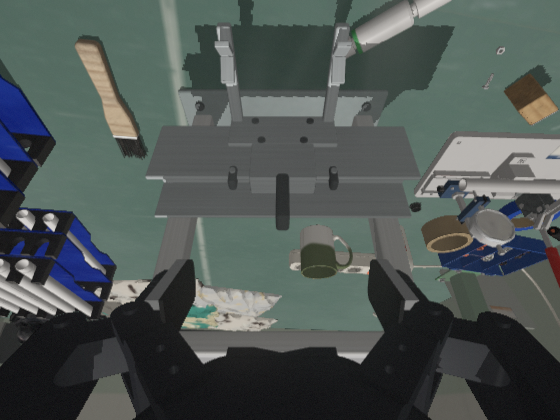

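View pics/s11a.png

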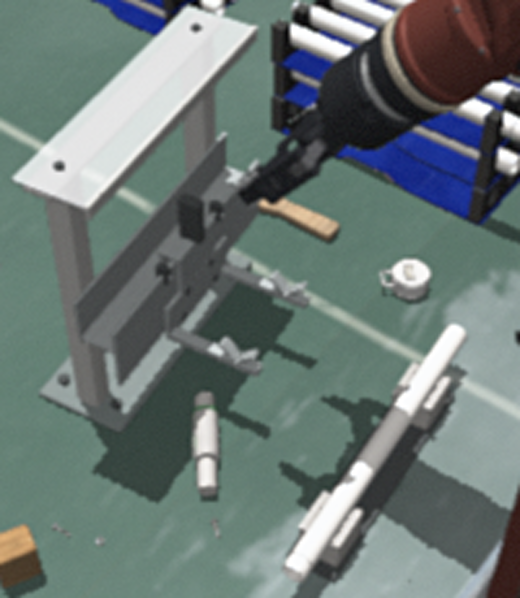

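```bash
python3 - <<'E'
import cv2
t=cv2.imread('pics/w11.png')
cv2.imwrite('pics/w11a.png',cv2.resize(t[20:240,200:365],None,fx=2.7*1,fy=2.7,interpolation=cv2.INTER_CUBIC)[:])
cv2.imwrite('pics/w11b.png',cv2.resize(t[110:240,220:350],None,fx=4.6,fy=4.6,interpolation=cv2.INTER_CUBIC)[:])
cv2.imwrite('pics/w11c.png',cv2.resize(t[15:135,205:365],None,fx=5,fy=5,interpolation=cv2.INTER_CUBIC)[:])
E
```

```text
(no output)
```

View pics/w11b.png

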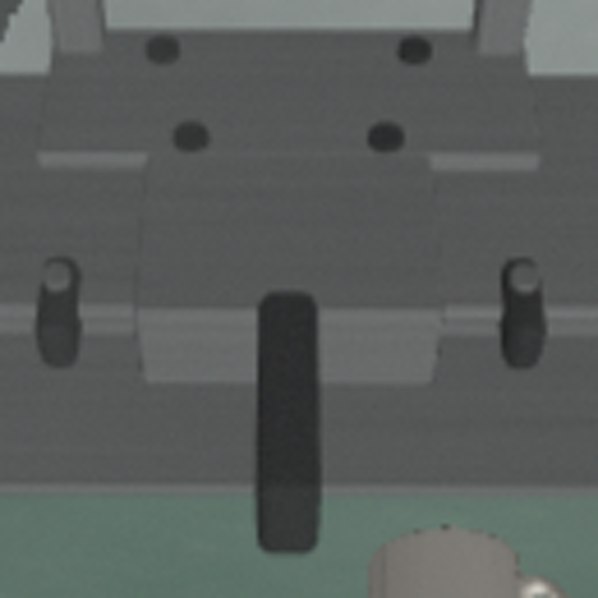

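View pics/w11c.png

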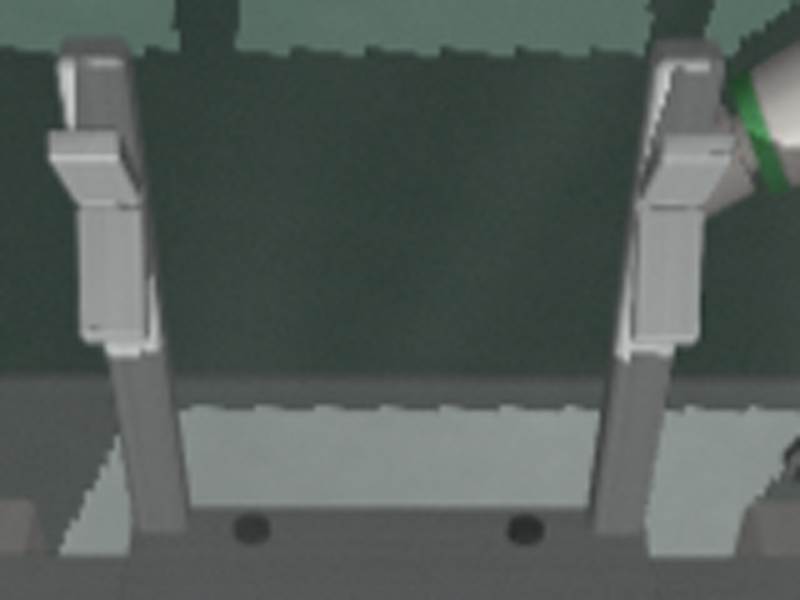

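```bash
cat > cfit.py <<'E'
from fit import *
from car import *
def cf(d,L,p,x0):
    def W6(v): 
        return (np.array(L)/1000)@R.from_euler('zyx',[v[3],v[4],0]).as_matrix().T+v[:3]
    f=lambda v:np.r_[(proj(d,W6(v))-p).ravel(),(v[2]-.070)/.001,v[4]/.02]
    r=least_squares(f,x0,loss='soft_l1');return r.x,(proj(d,W6(r.x))-p).round(1)
E
python3 - <<'E'
from cfit import *
np.set_printoptions(suppress=True)
d=wristcam(pickle.load(open('pics/w11.pkl','rb')))
rail=np.load('rail.npy')
L=[[-12,-32,91],[-12,32,91],[13,-32,91],[13,32,91],[-12,-57,45],[-12,57,45],[-85,-56,12.1],[-85,-44,12.1],[-85,44,12.1],[-85,56,12.1],[-69.5,-56,27.6],[-69.5,56,27.6]]
p=np.r_[px([(135,309),(442,309),(146,382),(432,382),(38,154),(540,154)],4.6,(220,110)),px([(78,207),(140,207),(640,207),(703,207),(80,338),(699,340)],5,(205,15))]
x,r=cf(d,L,p,np.r_[rail[0],rail[1],.07,rail[2],0]);print(x,r.tolist())
c=R.from_euler('zyx',[x[3],x[4],0]).apply([-.085,0,.0276])+x[:3];print('cradle',c)
h=R.from_euler('zyx',[x[3],x[4],0]).apply([0,0,.085])+x[:3];q=h[:2]-rail[:2];cc,s=np.cos(rail[2]),np.sin(rail[2]);print('hook in bay',cc*q[0]+s*q[1],-s*q[0]+cc*q[1],h[2]-.155)
E
```

```text
[ 0.66763077 -0.1362917   0.06877357  0.15625018 -0.00394442] [[-0.3, 0.3], [0.4, 0.4], [-0.4, 0.4], [0.2, 0.5], [-0.5, -0.0], [0.4, 0.1], [-0.4, -0.1], [0.7, -0.1], [-0.7, -0.0], [0.2, -0.0], [0.2, -0.1], [-0.0, -0.4]]
cradle [ 0.58355805 -0.14951899  0.09604216]
hook in bay 0.0036397668685861748 -0.00019984475264386972 -0.0012270939660624924
```

```bash
cat >> plan.py <<'E'
def tubeori(yaw,tilt):
    ax=np.array([-np.sin(yaw),np.cos(yaw),0]);return R.from_rotvec(-np.radians(tilt)*ax)*ori(yaw+np.pi/2,0)
E
python3 - <<'E'
from plan import *
r=tubeori(.0985,15);print(r.as_matrix().round(2))
p=np.array([.4256,-.128,.042])+r.apply([-.13,0,0])
s=sense();p0=s['position'];r0=R.from_quat(s['orientation'])
print(np.degrees((r0.inv()*r).as_rotvec()).round())
a,b=plan(p0+[-.08,0,.03],r0,3,-1)
plan(p,r,15,-1,a,b)
E
```

```text
[[ 0.26  0.96  0.1 ]
 [ 0.03  0.09 -1.  ]
 [-0.97  0.26  0.  ]]
[ 91.  19. -21.]
{"angular": [[0, 0, 0], [0, 0, 0], [0, 0, 0]], "slide": [[-25, 4, -14], [-24, 4, -14], [-25, 4, -13]], "grip": [-1, -1, -1]}
end err mm [ 0.1 -0.5  0.4] deg 0.0
{"angular": [[6, 1, -1.5], [6, 1.5, -1.5], [6.5, 1, -1], [6, 1.5, -1.5], [6, 1, -1.5], [6, 1.5, -1.5], [6, 1, -1.5], [6, 1.5, -1], [6.5, 1, -1.5], [6, 1.5, -1.5], [6, 1, -1.5], [6, 1.5, -1.5]], "slide": [[2, 2, -12], [2, 2, -11], [3, 0, -12], [3, -2, -12], [3, -2, -11], [4, -3, -11], [3, -5, -11], [5, -5, -10], [4, -7, -9], [5, -7, -8], [5, -8, -7], [6, -8, -7]], "grip": [-1, -1, -1, -1, -1, -1, -1, -1, -1, -1, -1, -1]}
{"angular": [[6, 1, -1], [6.5, 1.5, -1.5], [6, 1, -1.5]], "slide": [[6, -9, -5], [6, -10, -5], [6, -10, -3]], "grip": [-1, -1, -1]}
end err mm [-0.7  0.3  0.2] deg 0.1
```

Emit:
servo_tool:
  angular:
    - [0, 0, 0]
    - [0, 0, 0]
    - [0, 0, 0]
  slide:
    - [-25, 4, -14]
    - [-24, 4, -14]
    - [-25, 4, -13]
  grip: [-1, -1, -1]

```text
time: 18.35
position: [0.5082, -0.1484, 0.304]
orientation: [-0.033, 0.422, 0.071, 0.903]
contact_force: [0.0, -0.9, -0.4]
opening: 0.996
```

Emit:
servo_tool:
  angular:
    - [6, 1, -1.5]
    - [6, 1.5, -1.5]
    - [6.5, 1, -1]
    - [6, 1.5, -1.5]
    - [6, 1, -1.5]
    - [6, 1.5, -1.5]
    - [6, 1, -1.5]
    - [6, 1.5, -1]
    - [6.5, 1, -1.5]
    - [6, 1.5, -1.5]
    - [6, 1, -1.5]
    - [6, 1.5, -1.5]
  slide:
    - [2, 2, -12]
    - [2, 2, -11]
    - [3, 0, -12]
    - [3, -2, -12]
    - [3, -2, -11]
    - [4, -3, -11]
    - [3, -5, -11]
    - [5, -5, -10]
    - [4, -7, -9]
    - [5, -7, -8]
    - [5, -8, -7]
    - [6, -8, -7]
  grip: [-1, -1, -1, -1, -1, -1, -1, -1, -1, -1, -1, -1]

```text
time: 19.85
position: [0.4157, -0.1342, 0.1941]
orientation: [0.443, 0.479, -0.321, 0.686]
contact_force: [-0.3, -0.2, -0.2]
opening: 0.998
```

Emit:
servo_tool:
  angular:
    - [6, 1, -1]
    - [6.5, 1.5, -1.5]
    - [6, 1, -1.5]
    - [0, 0, 0]
    - [0, 0, 0]
  slide:
    - [6, -9, -5]
    - [6, -10, -5]
    - [6, -10, -3]
    - [0, 0, 0]
    - [0, 0, 0]
  grip: [-1, -1, -1, -1, -1]

```text
time: 20.48
position: [0.3918, -0.131, 0.1681]
orientation: [0.539, 0.458, -0.402, 0.582]
contact_force: [0.7, 0.0, -0.0]
opening: 0.999
```

```bash
python3 - <<'E'
from plan import *
d=save('wrist','w12');s=d['state'];r=tubeori(.0985,15)
p=np.array([.4256,-.128,.042])+r.apply([-.13,0,0])
print(s['time'],s['joints'],(r.inv().apply(s['position']-p)*1000).round(1),np.degrees((R.from_quat(s['orientation']).inv()*r).as_rotvec()).round(2))
E
```

```text
20.475 [-0.64093718 -0.04355319 -0.76302775  0.65594646  0.17473565  0.84746968] [-0.5 -0.2 -0.3] [0.06 0.02 0.02]
```

View pics/w12.png

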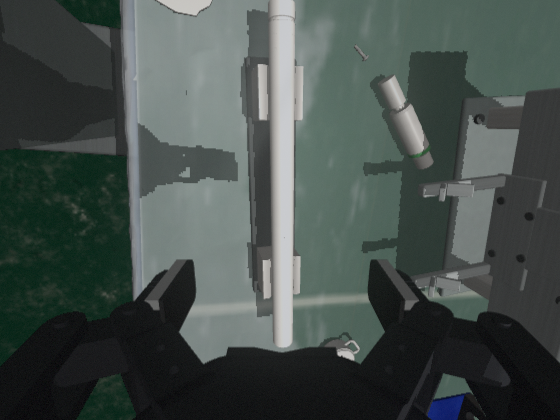

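```bash
python3 - <<'E'
import cv2
t=cv2.imread('pics/w12.png')
cv2.imwrite('pics/w12a.png',cv2.resize(t[230:355,225:345],None,fx=4.7,fy=4.7,interpolation=cv2.INTER_CUBIC)[:])
cv2.imwrite('pics/w12b.png',cv2.resize(t[0:125,225:345],None,fx=4.7,fy=4.7,interpolation=cv2.INTER_CUBIC)[:])
E
```

```text
(no output)
```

View pics/w12a.png

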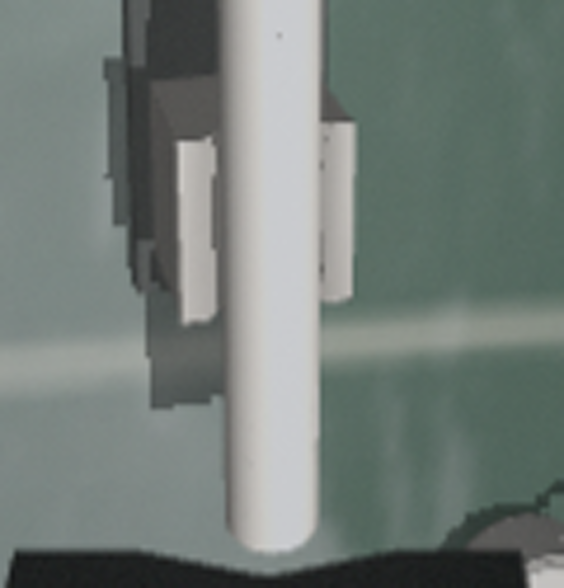

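View pics/w12b.png

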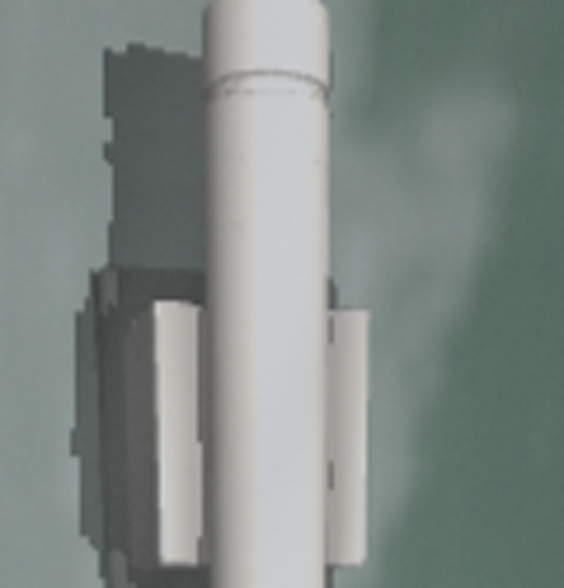

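```bash
python3 - <<'E'
from fit import *
d=wristcam(pickle.load(open('pics/w12.pkl','rb')))
def ray(u,v,z):
    E=np.linalg.inv(d['extrinsics']);c=np.array([(u-d['cx'])/d['fx'],-(v-d['cy'])/d['fy'],-1]);w=E[:3,:3]@c;o=E[:3,3];return o+w*(z-o[2])/w[2]
A=ray(281.8,63.7,.042);B=ray(282.7,293.7,.042);E_=ray(283,347,.048)
u=(A-B)/np.linalg.norm(A-B);print(A,B,E_,np.arctan2(-u[0],u[1]))
m=B+u*((E_-B)@u+.1625);print('mid',m)
E
```

```text
[ 0.41367072 -0.00709389  0.042     ] [ 0.43679292 -0.22776402  0.042     ] [ 0.44183742 -0.29043642  0.048     ] 0.10440077561573793
mid [ 0.42640898 -0.12866341  0.042     ]
```

```bash
python3 - <<'E'
from plan import *
r=tubeori(.1044,15)
p=np.array([.4264,-.1287,.042])+r.apply([.019,0,0])
plan(p,r,9,-1,dm=.5,dr=.1)
E
```

```text
{"angular": [[0, 0, 0], [-0.1, 0, 0], [0, 0, 0], [0, 0.1, 0], [-0.1, 0, 0], [0, 0, 0], [0, 0, 0], [0, 0, 0], [-0.1, 0, 0]], "slide": [[16.5, 0, 0], [17, 0, 0], [16.5, 0.5, 0.5], [16.5, 0, 0], [17, 0, 0], [16.5, 0, 0], [16.5, 0, 0.5], [16.5, 0, 0], [17, 0.5, 0]], "grip": [-1, -1, -1, -1, -1, -1, -1, -1, -1]}
end err mm [ 0.2  0.1 -0.1] deg 0.03
```

Emit:
servo_tool:
  angular:
    - [0, 0, 0]
    - [-0.1, 0, 0]
    - [0, 0, 0]
    - [0, 0.1, 0]
    - [-0.1, 0, 0]
    - [0, 0, 0]
    - [0, 0, 0]
    - [0, 0, 0]
    - [-0.1, 0, 0]
    - [0, 0, 0]
    - [0, 0, 0]
  slide:
    - [16.5, 0, 0]
    - [17, 0, 0]
    - [16.5, 0.5, 0.5]
    - [16.5, 0, 0]
    - [17, 0, 0]
    - [16.5, 0, 0]
    - [16.5, 0, 0.5]
    - [16.5, 0, 0]
    - [17, 0.5, 0]
    - [0, 0, 0]
    - [0, 0, 0]
  grip: [-1, -1, -1, -1, -1, -1, -1, -1, -1, -1, -1]

```text
time: 21.9
position: [0.4313, -0.1282, 0.024]
orientation: [0.538, 0.459, -0.401, 0.582]
contact_force: [-0.3, 0.2, 0.8]
opening: 1.0
```

```bash
python3 - <<'E'
from plan import *
d=save('wrist','w13');s=d['state'];r=tubeori(.1044,15)
p=np.array([.4264,-.1287,.042])+r.apply([.019,0,0])
print(s['time'],s['contact_force'],(r.inv().apply(s['position']-p)*1000).round(1),np.degrees((R.from_quat(s['orientation']).inv()*r).as_rotvec()).round(2))
E
```

```text
21.9 [-0.26662354  0.21213198  0.81436351] [-0.3  0.1 -0. ] [-0.06  0.02  0.02]
```

View pics/w13.png

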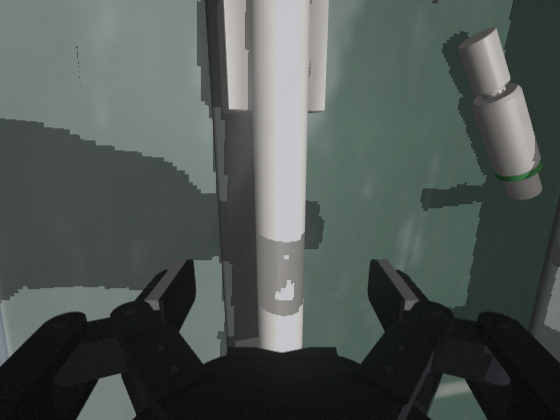

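Centred between the fingers; close.

Emit:
servo_tool:
  angular:
    - [0, 0, 0]
    - [0, 0, 0]
    - [0, 0, 0]
    - [0, 0, 0]
    - [0, 0, 0]
    - [0, 0, 0]
    - [0, 0, 0]
  slide:
    - [0, 0, 0]
    - [0, 0, 0]
    - [0, 0, 0]
    - [0, 0, 0]
    - [0, 0, 0]
    - [0, 0, 0]
    - [0, 0, 0]
  grip: [1, 1, 1, 1, 1, 1, 1]

```text
time: 22.82
position: [0.4309, -0.1282, 0.0237]
orientation: [0.538, 0.459, -0.401, 0.582]
contact_force: [-5.4, 0.4, 9.8]
opening: 0.241
```

```bash
python3 - <<'E'
from plan import *
d=save('wrist','w14');s=d['state'];print(s['position'],s['contact_force'],s['opening'],s['wrist_torque'])
# cradle: 
c=np.array([.5836,-.1495,.0976]); yaw=.156
r1=tubeori(yaw,15)
# tube grasp relation: tube mid rel tool at grasp
r0=R.from_quat(s['orientation']);off=r0.inv().apply(np.array([.4264,-.1287,.042])-s['position']);print('off',off)
tgt=lambda z,dx=0: c+[dx*np.cos(yaw),dx*np.sin(yaw),z]-r1.apply(off)
a,b=plan(s['position']+[0,0,.10],r0,6,1)
a,b=plan(tgt(.05),r1,10,1,a,b,dm=.5,dr=.1)
E
```

```text
[ 0.43085431 -0.12823041  0.02371641] [-5.37379814  0.40298882  9.83206571] 0.24088140794261514 [0.00498128 0.62663697 0.09677121]
off [-1.88202357e-02  3.86973806e-04  1.17712305e-05]
{"angular": [[0, 0, 0], [0, 0, 0], [0, 0, 0], [0, 0, 0], [0, 0, 0], [0, 0, 0]], "slide": [[-16, 4, 0], [-16, 5, 0], [-16, 4, 0], [-16, 4, 0], [-17, 4, 0], [-16, 5, 0]], "grip": [1, 1, 1, 1, 1, 1]}
end err mm [0.1 0.  0.4] deg 0.0
{"angular": [[-0.30000000000000004, 0.1, 0], [-0.30000000000000004, 0.1, 0], [-0.30000000000000004, 0, 0], [-0.30000000000000004, 0.1, 0], [-0.30000000000000004, 0.1, 0], [-0.30000000000000004, 0.1, 0], [-0.30000000000000004, 0.1, 0], [-0.30000000000000004, 0, 0], [-0.30000000000000004, 0.1, 0], [-0.30000000000000004, 0.1, 0.1]], "slide": [[3.5, 15, 3.5], [3.5, 15, 4], [3.5, 15, 3.5], [3.5, 15, 4], [3.5, 15, 4], [3.5, 15, 4], [3, 14.5, 4.5], [3.5, 15, 4], [3.5, 15, 4.5], [3.5, 15, 4.5]], "grip": [1, 1, 1, 1, 1, 1, 1, 1, 1, 1]}
end err mm [ 0.2 -0.2  0.1] deg 0.06
```

View pics/w14.png

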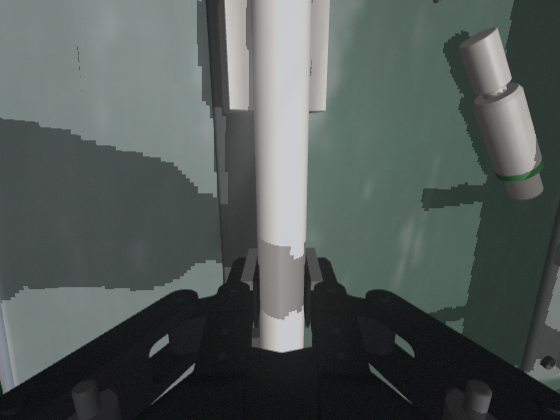

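Emit:
servo_tool:
  angular:
    - [0, 0, 0]
    - [0, 0, 0]
    - [0, 0, 0]
    - [0, 0, 0]
    - [0, 0, 0]
    - [0, 0, 0]
    - [0, 0, 0]
  slide:
    - [-5, 1, 0]
    - [-11, 3, 0]
    - [-16, 4, 0]
    - [-16, 5, 0]
    - [-16, 4, 0]
    - [-17, 4, 0]
    - [-16, 5, 0]
  grip: [1, 1, 1, 1, 1, 1, 1]

```text
time: 23.75
position: [0.431, -0.128, 0.1246]
orientation: [0.538, 0.459, -0.401, 0.582]
contact_force: [0.1, -0.6, -1.0]
opening: 0.238
```

Emit:
servo_tool:
  angular:
    - [-0.3, 0.1, 0]
    - [-0.3, 0.1, 0]
    - [-0.3, 0, 0]
    - [-0.3, 0.1, 0]
    - [-0.3, 0.1, 0]
    - [-0.3, 0.1, 0]
    - [-0.3, 0.1, 0]
    - [-0.3, 0, 0]
    - [-0.3, 0.1, 0]
    - [-0.3, 0.1, 0.1]
    - [0, 0, 0]
    - [0, 0, 0]
  slide:
    - [3.5, 15, 3.5]
    - [3.5, 15, 4]
    - [3.5, 15, 3.5]
    - [3.5, 15, 4]
    - [3.5, 15, 4]
    - [3.5, 15, 4]
    - [3, 14.5, 4.5]
    - [3.5, 15, 4]
    - [3.5, 15, 4.5]
    - [3.5, 15, 4.5]
    - [0, 0, 0]
    - [0, 0, 0]
  grip: [1, 1, 1, 1, 1, 1, 1, 1, 1, 1, 1, 1]

```text
time: 25.25
position: [0.5879, -0.1485, 0.1285]
orientation: [0.526, 0.473, -0.385, 0.593]
contact_force: [-0.1, 0.4, -0.8]
opening: 0.236
```

```bash
cat > tb.py <<'E'
from plan import *
off=np.array([-.0188,.0004,0]);c=np.array([.5836,-.1495,.0976]); yaw=.156
r1=tubeori(yaw,15)
def trep(s=None):
    s=s or sense();r=R.from_quat(s['orientation']);m=s['position']+r.apply(off)-c;u=r.apply([0,0,-1])
    cc,ss=np.cos(yaw),np.sin(yaw);print('t',s['time'],'tube in cradle mm',(1000*np.array([cc*m[0]+ss*m[1],-ss*m[0]+cc*m[1],m[2]])).round(1),'yaw err',np.degrees(np.arctan2(-u[0],u[1])-yaw).round(2),'slope',np.degrees(u[2]).round(2),'F',s['contact_force'].round(1),s['opening'])
E
python3 - <<'E'
from tb import *
d=save('wrist','w15');trep(d['state']);save('scene','s15')
t=cv2.imread('pics/s15.png')
cv2.imwrite('pics/s15a.png',cv2.resize(t[80:300,180:400],None,fx=2.7,fy=2.7,interpolation=cv2.INTER_CUBIC)[:])
E
```

```text
t 25.25 tube in cradle mm [-0.1  0.3 49.2] yaw err 0.06 slope 0.06 F [-0.1  0.4 -0.8] 0.23590761998835505
```

View pics/w15.png

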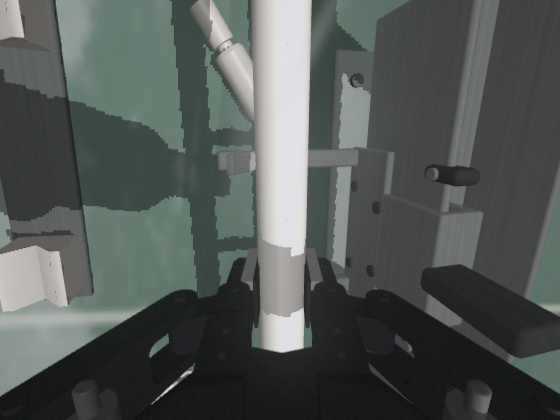

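View pics/s15a.png

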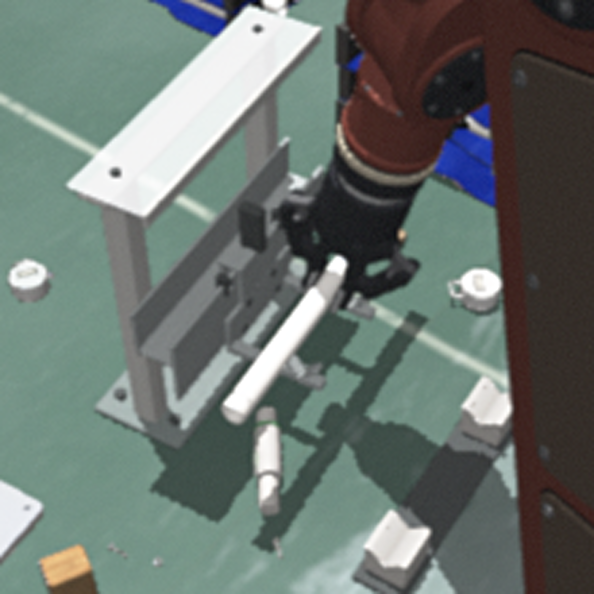

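Emit:
servo_tool:
  angular:
    - [0, 0, 0]
    - [0, 0, 0]
    - [0, 0, 0]
    - [0, 0, 0]
    - [0, 0, 0]
    - [0, 0, 0]
    - [0, 0, 0]
  slide:
    - [7.7, -2, 0]
    - [7.7, -2.1, 0]
    - [7.7, -2, 0]
    - [7.7, -2.1, 0]
    - [5.8, -1.6, 0]
    - [3, -0.8, 0]
    - [0, 0, 0]
  grip: [1, 1, 1, 1, 1, 1, 1]

```text
time: 26.22
position: [0.5884, -0.1488, 0.088]
orientation: [0.526, 0.473, -0.385, 0.593]
contact_force: [0.0, 0.6, -1.8]
opening: 0.237
```

```bash
python3 - <<'E'
from tb import *
d=save('wrist','w16');trep(d['state']);save('scene','s16')
t=cv2.imread('pics/s16.png')
cv2.imwrite('pics/s16a.png',cv2.resize(t[150:270,230:350],None,fx=5,fy=5,interpolation=cv2.INTER_CUBIC)[:])
E
```

```text
t 26.225 tube in cradle mm [ 0.4 -0.1  8.6] yaw err 0.05 slope 0.02 F [ 0.   0.6 -1.8] 0.2367647678193223
```

View pics/w16.png

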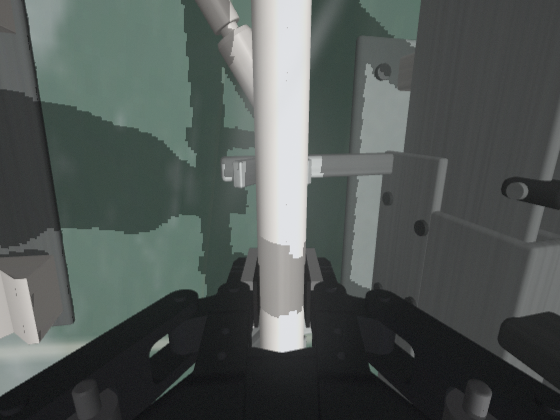

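View pics/s16a.png

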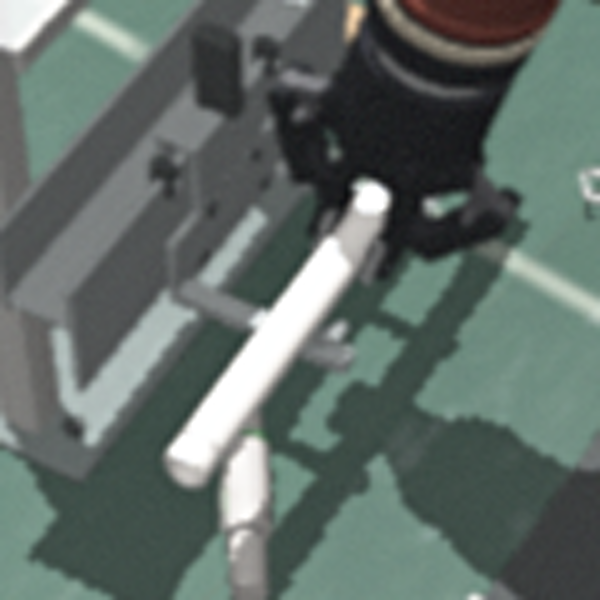

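Aligned; the tube is just in the vee mouth. Lower slowly.

Emit:
servo_tool:
  angular:
    - [0, 0, 0]
    - [0, 0, 0]
    - [0, 0, 0]
    - [0, 0, 0]
  slide:
    - [1.9, -0.5, 0]
    - [1.9, -0.5, 0]
    - [1.9, -0.5, 0]
    - [0, 0, 0]
  grip: [1, 1, 1, 1]

```text
time: 26.82
position: [0.5884, -0.1488, 0.0821]
orientation: [0.526, 0.473, -0.385, 0.593]
contact_force: [-0.3, 0.2, -1.2]
opening: 0.237
```

```bash
python3 - <<'E'
from tb import *
trep()
E
```

```text
t 26.825 tube in cradle mm [ 0.3 -0.1  2.7] yaw err 0.05 slope 0.03 F [-0.3  0.2 -1.2] 0.23716181654840604
```

Emit:
servo_tool:
  angular:
    - [0, 0, 0]
    - [0, 0, 0]
  slide:
    - [1, -0.3, 0]
    - [0, 0, 0]
  grip: [1, 1]

```text
time: 27.08
position: [0.5885, -0.1489, 0.0812]
orientation: [0.526, 0.473, -0.385, 0.593]
contact_force: [0.0, 1.3, -0.2]
opening: 0.237
```

```bash
python3 - <<'E'
from tb import *
trep()
E
```

```text
t 27.075 tube in cradle mm [ 0.4 -0.1  1.9] yaw err 0.05 slope 0.02 F [ 0.   1.3 -0.2] 0.23701140376104696
```

Emit:
servo_tool:
  angular:
    - [0, 0, 0]
    - [0, 0, 0]
    - [0, 0, 0]
  slide:
    - [0.7, -0.2, 0]
    - [0.7, -0.2, 0]
    - [0, 0, 0]
  grip: [1, 1, 1]

```text
time: 27.45
position: [0.5885, -0.1489, 0.0798]
orientation: [0.526, 0.473, -0.385, 0.593]
contact_force: [-0.1, 0.2, -0.5]
opening: 0.237
```

```bash
python3 - <<'E'
from tb import *
trep()
E
```

```text
t 27.45 tube in cradle mm [ 0.4 -0.2  0.4] yaw err 0.05 slope 0.02 F [-0.1  0.2 -0.5] 0.23691622803549298
```

Emit:
servo_tool:
  angular:
    - [0, 0, 0]
    - [0, 0, 0]
  slide:
    - [0.7, -0.2, 0]
    - [0, 0, 0]
  grip: [1, 1]

```text
time: 27.7
position: [0.5884, -0.1489, 0.079]
orientation: [0.526, 0.473, -0.385, 0.593]
contact_force: [-0.5, 0.8, -0.4]
opening: 0.234
```

Emit:
servo_tool:
  angular:
    - [0, 0, 0]
    - [0, 0, 0]
  slide:
    - [0.7, -0.2, 0]
    - [0, 0, 0]
  grip: [1, 1]

```text
time: 27.95
position: [0.5884, -0.1489, 0.0783]
orientation: [0.526, 0.473, -0.385, 0.593]
contact_force: [-1.0, 0.0, -1.0]
opening: 0.242
```

```bash
python3 - <<'E'
from tb import *
trep(save('wrist','w17')['state'])
E
```

```text
t 27.95 tube in cradle mm [ 0.3 -0.2 -1. ] yaw err 0.05 slope 0.01 F [-1.  0. -1.] 0.2423322850383366
```

View pics/w17.png

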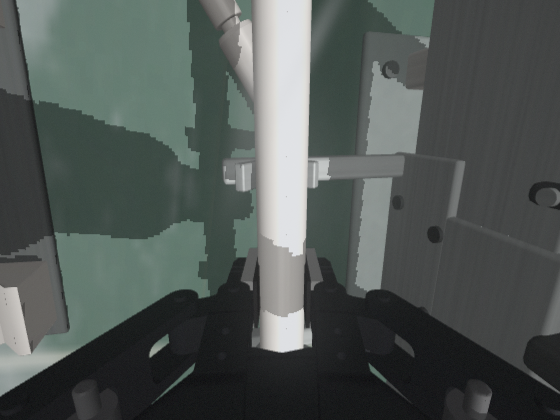

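Emit:
servo_tool:
  angular:
    - [0, 0, 0]
    - [0, 0, 0]
  slide:
    - [0.7, -0.2, 0]
    - [0, 0, 0]
  grip: [1, 1]

```text
time: 28.25
position: [0.5883, -0.1489, 0.0775]
orientation: [0.526, 0.473, -0.385, 0.593]
contact_force: [-0.5, 0.0, -0.7]
opening: 0.239
```

Emit:
servo_tool:
  angular:
    - [0, 0, 0]
    - [0, 0, 0]
  slide:
    - [0.7, -0.2, 0]
    - [0, 0, 0]
  grip: [1, 1]

```text
time: 28.5
position: [0.5883, -0.1489, 0.0767]
orientation: [0.526, 0.473, -0.385, 0.593]
contact_force: [-1.4, -0.4, 0.1]
opening: 0.24
```

```bash
python3 - <<'E'
from tb import *
trep()
E
```

```text
t 28.5 tube in cradle mm [ 0.2 -0.1 -2.6] yaw err 0.04 slope 0.02 F [-1.4 -0.4  0.1] 0.2399057463526871
```

Emit:
servo_tool:
  angular:
    - [0, 0, 0]
    - [0, 0, 0]
  slide:
    - [0.7, -0.2, 0]
    - [0, 0, 0]
  grip: [1, 1]

```text
time: 28.75
position: [0.5884, -0.1488, 0.0761]
orientation: [0.526, 0.473, -0.385, 0.593]
contact_force: [-1.7, -0.6, -0.7]
opening: 0.236
```

```bash
python3 - <<'E'
from tb import *
trep(save('wrist','w18')['state']);save('scene','s18')
t=cv2.imread('pics/w18.png')
cv2.imwrite('pics/w18a.png',cv2.resize(t[130:220,200:340],None,fx=5.5,fy=5.5,interpolation=cv2.INTER_CUBIC)[:])
t=cv2.imread('pics/w16.png')
cv2.imwrite('pics/w16a.png',cv2.resize(t[130:220,200:340],None,fx=5.5,fy=5.5,interpolation=cv2.INTER_CUBIC)[:])
t=cv2.imread('pics/s18.png')
cv2.imwrite('pics/s18a.png',cv2.resize(t[150:270,230:350],None,fx=5,fy=5,interpolation=cv2.INTER_CUBIC)[:])
E
```

```text
t 28.75 tube in cradle mm [ 0.3 -0.1 -3.3] yaw err 0.05 slope 0.02 F [-1.7 -0.6 -0.7] 0.23615047133275122
```

View pics/w18a.png

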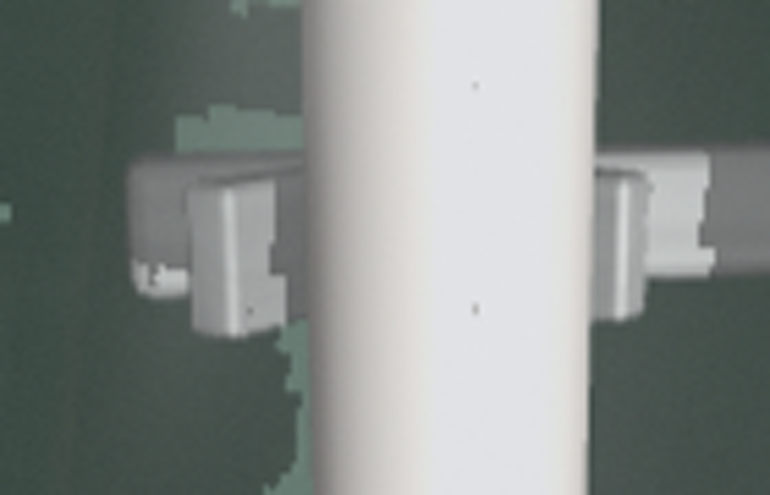

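View pics/s18a.png

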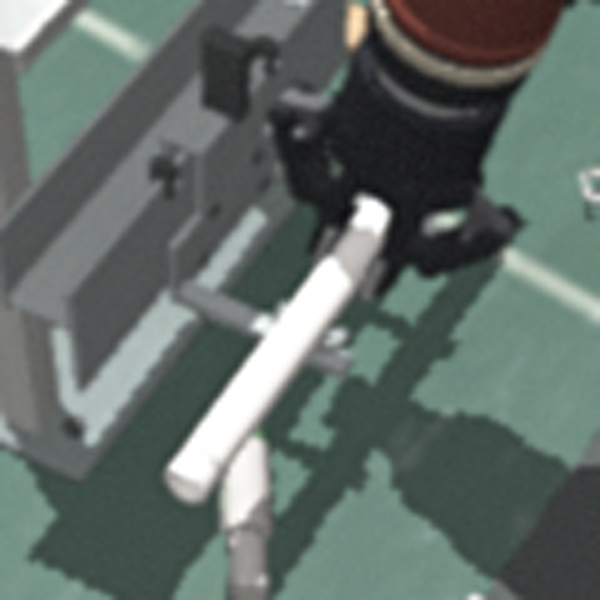

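```bash
python3 - <<'E'
from cfit import *
import tb
x=np.array([0.66763077,-0.1362917,0.0695,0.15625018,-0.003])
Rc=R.from_euler('zyx',[x[3],x[4],0]).as_matrix()
for n in ('w16','w18'):
    d=wristcam(pickle.load(open(f'pics/{n}.pkl','rb')));s=d['state']
    L=np.array([[-100.5,44,27.6],[-69.5,44,27.6],[-100.5,56,27.6],[-69.5,56,27.6],[-108,44,10],[-12,32,91],[-12,57,45],[-12,44,45]])/1000
    print(n,((proj(d,L@Rc.T+x[:3])-[200,130]+.5)*5.5-.5).round(0).tolist());print(proj(d,L@Rc.T+x[:3]).round(1)[5:])
    r=R.from_quat(s['orientation']);m=s['position']+r.apply(tb.off);ax=r.apply([0,0,-1]);e=r.apply([0,1,0])
    for k in (.044,.056):
        q=m+ax*k;print('tube axis',((proj(d,q)-[200,130]+.5)*5.5-.5).round(0), 'in carrier',((q-x[:3])@Rc*1000).round(1))
E
python3 -c "
import cv2;t=cv2.imread('pics/w18.png');cv2.imwrite('pics/w18b.png',cv2.resize(t[130:330,340:560],None,fx=3.5,fy=3.5,interpolation=cv2.INTER_CUBIC))"
```

```text
w16 [[237.0, 319.0], [595.0, 300.0], [232.0, 171.0], [599.0, 160.0], [129.0, 285.0], [1836.0, 641.0], [1324.0, 151.0], [1301.0, 305.0]]
[[533.4 246.2]
 [440.3 157.1]
 [436.1 185.1]]
tube axis [[455. 333.]] in carrier [-84.6  43.9  37. ]
tube axis [[455. 180.]] in carrier [-84.6  55.9  37. ]
w18 [[260.0, 350.0], [647.0, 328.0], [254.0, 189.0], [652.0, 177.0], [140.0, 310.0], [2070.0, 725.0], [1444.0, 167.0], [1415.0, 334.0]]
[[575.9 261.5]
 [462.1 159.9]
 [456.9 190.3]]
tube axis [[455. 333.]] in carrier [-84.7  43.9  25.1]
tube axis [[455. 180.]] in carrier [-84.7  55.9  25.1]
```

View pics/w16a.png

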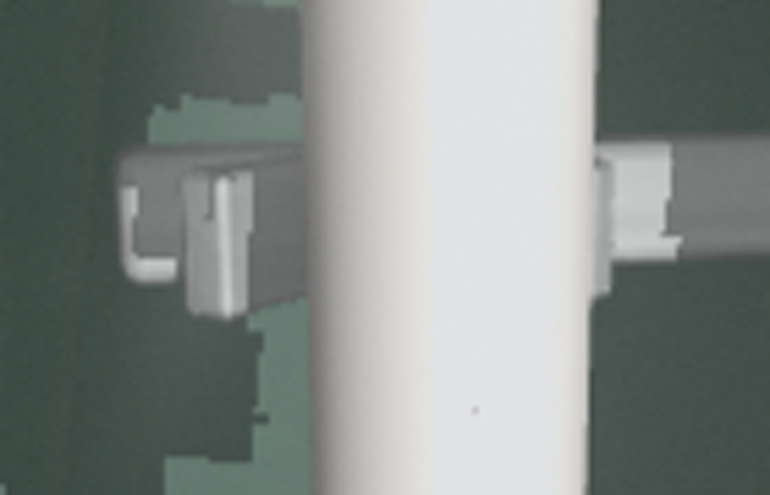

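View pics/w18b.png

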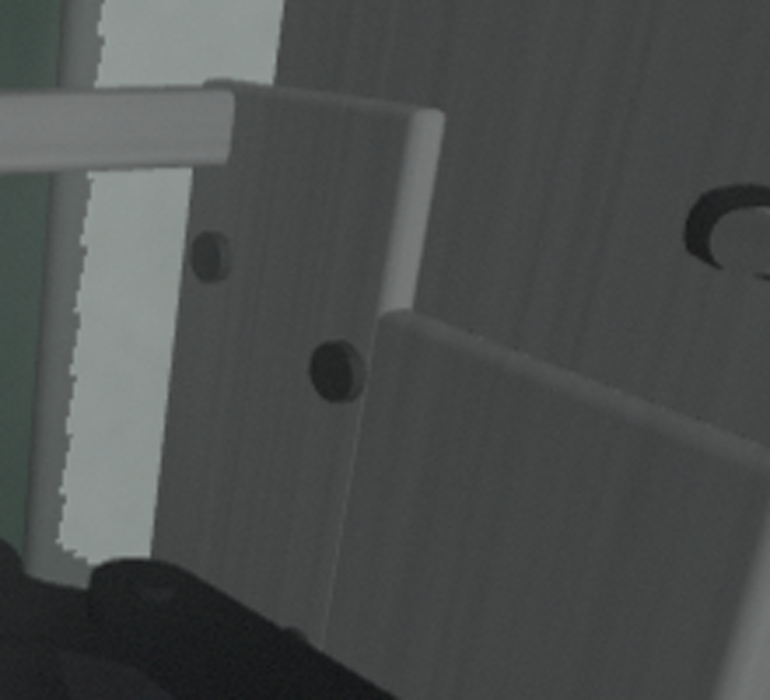

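```bash
python3 - <<'E'
import cv2,numpy as np
a=[]
for n in ('w16','w17','w18'):
    t=cv2.imread(f'pics/{n}.png');cv2.imwrite(f'pics/{n}m.png',cv2.resize(t[140:250,380:560],None,fx=4.4,fy=4.4,interpolation=cv2.INTER_CUBIC))
t=cv2.imread('pics/w17.png');cv2.imwrite('pics/w17a.png',cv2.resize(t[130:220,200:340],None,fx=5.5,fy=5.5,interpolation=cv2.INTER_CUBIC)[:])
E
```

```text
(no output)
```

View pics/w16m.png

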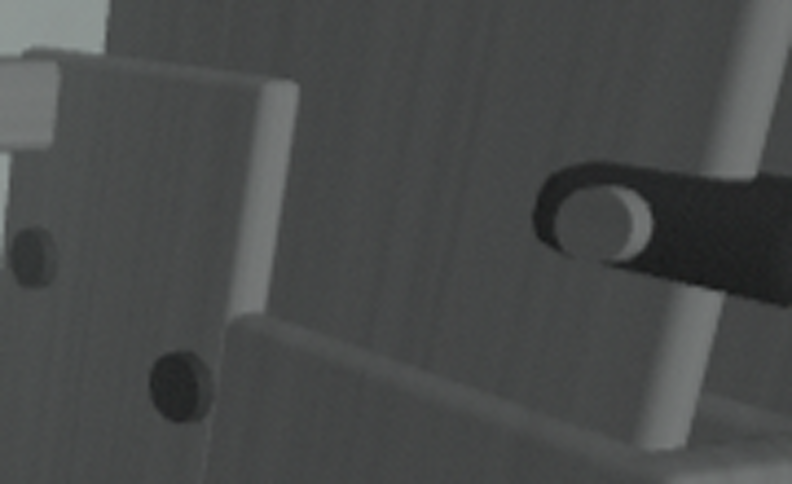

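View pics/w18m.png

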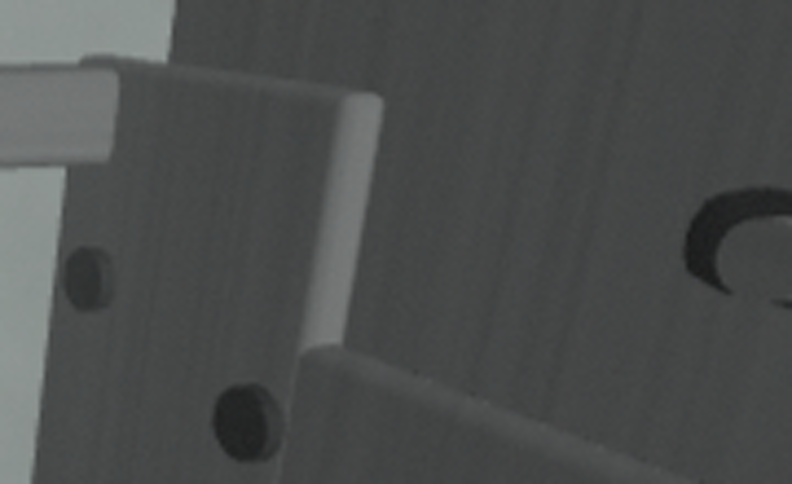

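View pics/w17a.png

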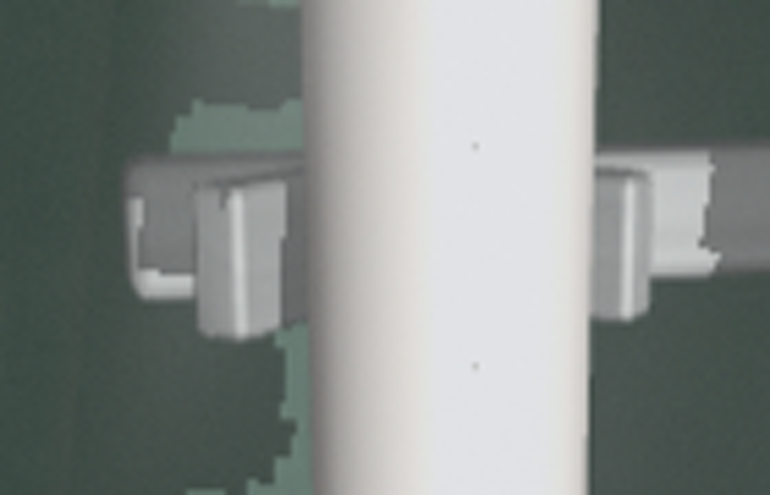

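```bash
python3 - <<'E'
from cfit import *
np.set_printoptions(suppress=True,precision=4)
x0=np.array([0.66763,-0.13629,0.0695,0.15625,-0.003])
L=np.array([[-12,57,45],[-12,32,45],[-12,56,10],[-12,44,10],[-101,56,27.6],[-101,44,27.6]])/1000
o={'w16':np.r_[px([(262,82),(228,318),(58,62),(52,148)],4.4,(380,140)),px([(222,175),(222,318)],5.5,(200,130))],
   'w18':np.r_[px([(345,95),(302,350),(118,70),(108,162)],4.4,(380,140)),px([(232,183),(232,335)],5.5,(200,130))]}
P=lambda d,v:proj(d,L@R.from_euler('zyx',[v[3],v[4],0]).as_matrix().T+v[:3])
D={n:wristcam(pickle.load(open(f'pics/{n}.pkl','rb'))) for n in o}
b=o['w16']-P(D['w16'],x0);print(b.round(1).tolist())
print((o['w18']-P(D['w18'],x0)).round(1).tolist())
def f(v):
    w=x0.copy();w[[0,1,2,4]]+=v;return ((o['w18']-b)-P(D['w18'],w)).ravel()
r=least_squares(f,np.zeros(4),x_scale=[.001,.001,.001,.01]);print(r.x,r.fun.round(1))
E
```

```text
[[-1.1, 1.2], [-1.0, 2.2], [-0.5, 1.0], [0.4, -0.5], [-0.6, 0.7], [-1.7, -0.2]]
[[-4.1, 1.3], [-4.1, 2.3], [-0.7, 0.9], [-0.3, -0.7], [-2.8, -1.2], [-3.8, -2.8]]
[ 0.0007 -0.      0.0003 -0.0414] [ 0.4  0.6 -0.2  0.6  0.  -0.1 -0.5 -0.1  0.1 -0.5  0.1 -0.4]
```

```bash
python3 - <<'E'
from cfit import *
import tb
w=np.array([0.66763+.0007,-0.13629,0.0695+.0003,0.15625,-0.003-.0414]);Rc=R.from_euler('zyx',[w[3],w[4],0]).as_matrix()
s=pickle.load(open('pics/w18.pkl','rb'))['state'];r=R.from_quat(s['orientation'])
m=s['position']+r.apply(tb.off);print(((m-w[:3])@Rc*1000).round(1))
rail=np.load('rail.npy');h=w[:3]+Rc@[0,0,.085];q=h[:2]-rail[:2];cc,ss=np.cos(rail[2]),np.sin(rail[2]);print('hook',cc*q[0]+ss*q[1],-ss*q[0]+cc*q[1],h[2]-.155)
E
```

```text
[-84.3  -0.1  28.2]
hook 0.0009341893762282267 0.00022194801105009798 -0.00028376903706603396
```

Emit:
servo_tool:
  angular:
    - [0, 0, 0]
    - [0, 0, 0]
    - [0, 0, 0]
    - [0, 0, 0]
    - [0, 0, 0]
    - [0, 0, 0]
  slide:
    - [0, 0, 0]
    - [0, 0, 0]
    - [0, 0, 0]
    - [0, 0, 0]
    - [0, 0, 0]
    - [0, 0, 0]
  grip: [0.45, 0.35, 0.25, 0.1, 0, 0]

```text
time: 29.6
position: [0.5885, -0.1489, 0.0762]
orientation: [0.526, 0.473, -0.385, 0.593]
contact_force: [0.5, 0.0, 0.1]
opening: 0.499
```

```bash
python3 - <<'E'
from tb import *
trep(save('wrist','w19')['state'])
E
```

```text
t 29.6 tube in cradle mm [ 0.4 -0.2 -3.2] yaw err 0.05 slope 0.01 F [0.5 0.  0.1] 0.49900716611049734
```

View pics/w19.png

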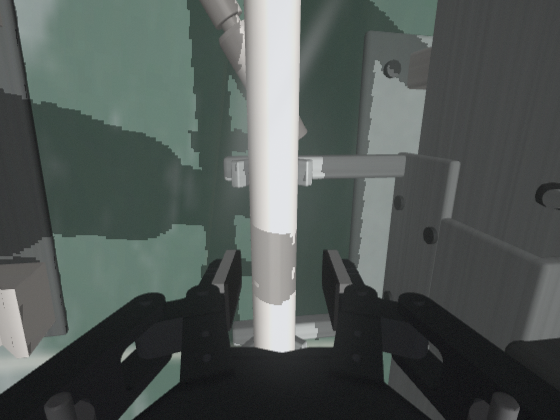

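Emit:
servo_tool:
  angular:
    - [0, 0, 0]
    - [0, 0, 0]
    - [0, 0, 0]
    - [0, 0, 0]
    - [0, 0, 0]
    - [0, 0, 0]
    - [0, 0, 0]
    - [0, 0, 0]
    - [0, 0, 0]
  slide:
    - [-5, -1, 0]
    - [-10, 0, 0]
    - [-15, 0, 0]
    - [-20, 0, 0]
    - [-25, 0, 0]
    - [-25, 0, 0]
    - [-25, 0, 0]
    - [-20, 0, 0]
    - [0, 0, 0]
  grip: [0, 0, 0, 0, 0, 0, 0, 0, 0]

```text
time: 30.78
position: [0.551, -0.1556, 0.2184]
orientation: [0.526, 0.471, -0.384, 0.594]
contact_force: [-0.0, -0.0, -0.6]
opening: 0.499
```

```bash
python3 - <<'E'
from tb import *
save('wrist','w20');save('scene','s20');save('top','t20');print(sense()['time'],sense()['position'])
t=cv2.imread('pics/s20.png')
cv2.imwrite('pics/s20a.png',cv2.resize(t[80:300,180:400],None,fx=2.7,fy=2.7,interpolation=cv2.INTER_CUBIC)[:])
E
```

```text
30.925 [ 0.54994237 -0.15480041  0.21552206]
```

View pics/w20.png

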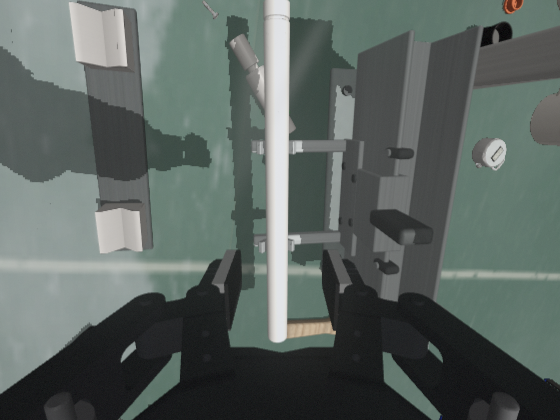

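View pics/s20a.png

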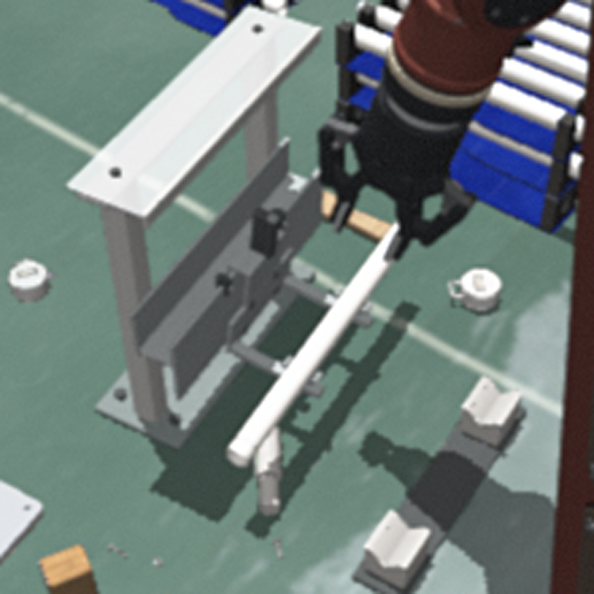

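```bash
python3 - <<'E'
import cv2
t=cv2.imread('pics/w20.png')
cv2.imwrite('pics/w20a.png',cv2.resize(t[130:290,330:450],None,fx=3.7*1.3,fy=3.7,interpolation=cv2.INTER_CUBIC)[:])
cv2.imwrite('pics/w20a.png',cv2.resize(t[130:260,240:440],None,fx=4,fy=4,interpolation=cv2.INTER_CUBIC)[:])
E
```

```text
(no output)
```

View pics/w20a.png

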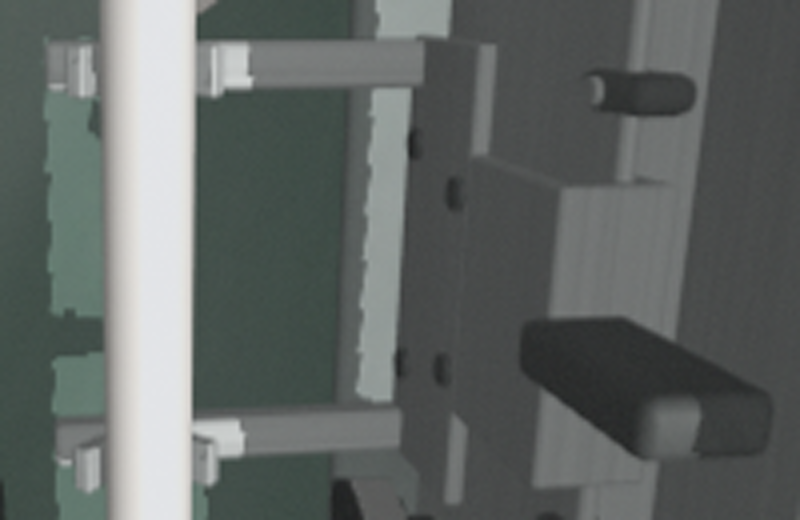

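```bash
python3 - <<'E'
from cfit import *
import tb
np.set_printoptions(suppress=True,precision=4)
d=wristcam(pickle.load(open('pics/w20.pkl','rb')))
L=np.array([[-12,32,91],[-12,-32,91],[-12,57,45],[-12,32,45],[-12,-57,45],[-12,56,10],[-12,44,10],[-12,-44,10],[-100.5,56,27.6],[-100.5,44,27.6],[-69.5,56,27.6],[-69.5,44,27.6],[-69.5,-44,27.6],[-69.5,-56,27.6]])/1000
p=px([(557,188),(535,487),(477,45),(472,157),(445,503),(422,40),(420,85),(400,408),(82,48),(84,95),(216,45),(216,95),(213,438),(215,485)],4,(240,130))
def Wv(v): return L@R.from_euler('zyx',[v[3],v[4],0]).as_matrix().T+v[:3]
r=least_squares(lambda v:(proj(d,Wv(v))-p).ravel(),[.668,-.136,.07,.156,-.05],loss='soft_l1');v=r.x
print(v,(proj(d,Wv(v))-p).round(1).tolist())
rail=np.load('rail.npy');Rc=R.from_euler('zyx',[v[3],v[4],0]).as_matrix()
h=v[:3]+Rc@[0,0,.085];q=h[:2]-rail[:2];cc,ss=np.cos(rail[2]),np.sin(rail[2]);print('hook mm',1000*np.array([cc*q[0]+ss*q[1],-ss*q[0]+cc*q[1],h[2]-.155]),'lean deg',np.degrees(v[4]))
# tube: edges at rows 200 and 400 of the crop -> axis col ; ray to plane through cradle height
E=np.linalg.inv(d['extrinsics'])
cr=v[:3]+Rc@[-.085,0,.0276];n=Rc[:,2]
def ray(u,w):
    c=np.array([(u-d['cx'])/d['fx'],-(w-d['cy'])/d['fy'],-1]);k=E[:3,:3]@c;o=E[:3,3];return o+k*((cr-o)@n)/(k@n)
for y in(60,460):
    e=px([((105+193)/2 if y==60 else (107+193)/2,y)],4,(240,130))[0];print('tube axis in cradle frame mm',((ray(*e)-cr)@Rc*1000).round(1))
e=ray(278,341);print('-y end',((e-cr)@Rc*1000).round(1))
E
```

```text
[ 0.6698 -0.1371  0.0672  0.1519 -0.1231] [[0.9, -1.9], [-0.4, -1.2], [-0.0, -0.6], [-0.6, -1.2], [0.1, 0.1], [0.2, 0.6], [0.0, 1.2], [0.5, 0.4], [0.7, -0.5], [0.4, 0.8], [-0.1, 0.1], [-0.2, 0.5], [-0.5, 1.1], [-1.1, 0.1]]
hook mm [-4.342   0.2572 -3.4913] lean deg -7.052700861747865
tube axis in cradle frame mm [-0.4 52.7 -0. ]
tube axis in cradle frame mm [ -0.4 -47.9  -0. ]
-y end [   0.2 -165.2   -0. ]
```

```bash
python3 - <<'E'
from h import *
import time
save('wrist','w21');save('top','t21')
a=cv2.imread('pics/w20.png').astype(int);b=cv2.imread('pics/w21.png').astype(int)
# tube/carrier moving between w20 and w21? 
print('wrist diff in carrier region',np.abs(a-b)[0:340,240:440].mean())
t0=cv2.imread('pics/top0.png');t1=cv2.imread('pics/t21.png')
im=np.vstack([cv2.resize(t[180:250,205:400],None,fx=4,fy=4,interpolation=cv2.INTER_CUBIC) for t in(t0,t1)]);cv2.imwrite('pics/cmp.png',im)
E
```

```text
wrist diff in carrier region 8.850583333333333
```

View pics/cmp.png

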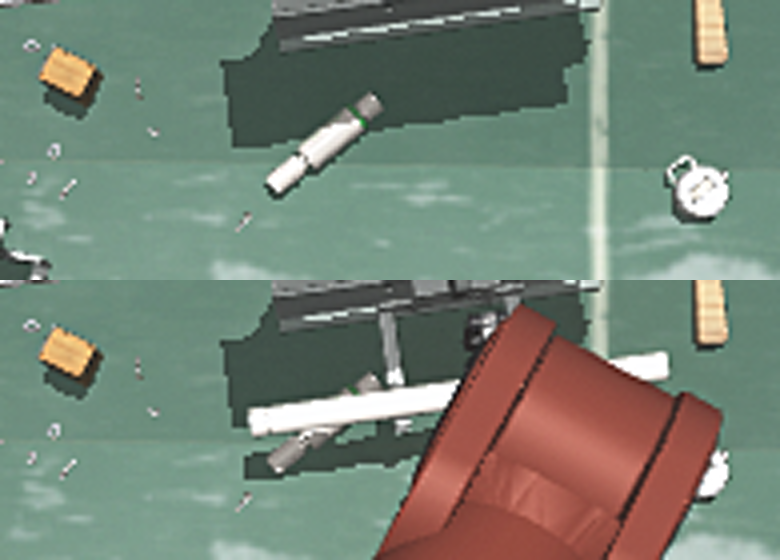

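Emit:
servo_tool:
  angular:
    - [0, 0, 0]
    - [0, 0, 0]
    - [0, 0, 0]
    - [0, 0, 0]
    - [0, 0, 0]
    - [0, 0, 0]
  slide:
    - [-20, 0, 0]
    - [-20, 0, 0]
    - [-10, 0, 0]
    - [0, 0, 0]
    - [0, 0, 0]
    - [0, 0, 0]
  grip: [0, 0, 0, 0, 0, 0]

```text
time: 31.78
position: [0.5372, -0.1568, 0.2634]
orientation: [0.526, 0.473, -0.385, 0.593]
contact_force: [-0.5, -0.1, -0.3]
opening: 0.501
```

```bash
python3 - <<'E'
from h import *
save('wrist','w22');s1=sense()['position']
for i in range(8): snapshot('top')
save('wrist','w23');print(s1,sense()['position'],sense()['time'],sense()['contact_force'])
a=cv2.imread('pics/w22.png');b=cv2.imread('pics/w23.png')
print('diff',np.abs(a.astype(int)-b).mean(),cv2.phaseCorrelate(cv2.cvtColor(a,6)[0:320,200:460].astype(np.float32),cv2.cvtColor(b,6)[0:320,200:460].astype(np.float32)))
cv2.imwrite('pics/w23a.png',cv2.resize(b[90:260,230:440],None,fx=3.7,fy=3.5,interpolation=cv2.INTER_CUBIC))
E
```

```text
[ 0.5372277  -0.15682565  0.26350747] [ 0.53743825 -0.15702548  0.2642217 ] 32.275 [ 0.25417738 -0.1627198   0.08500147]
diff 2.3724744897959185 ((-0.37449002037712376, -0.37065511003973484), 0.9874559727421514)
```

View pics/w23a.png

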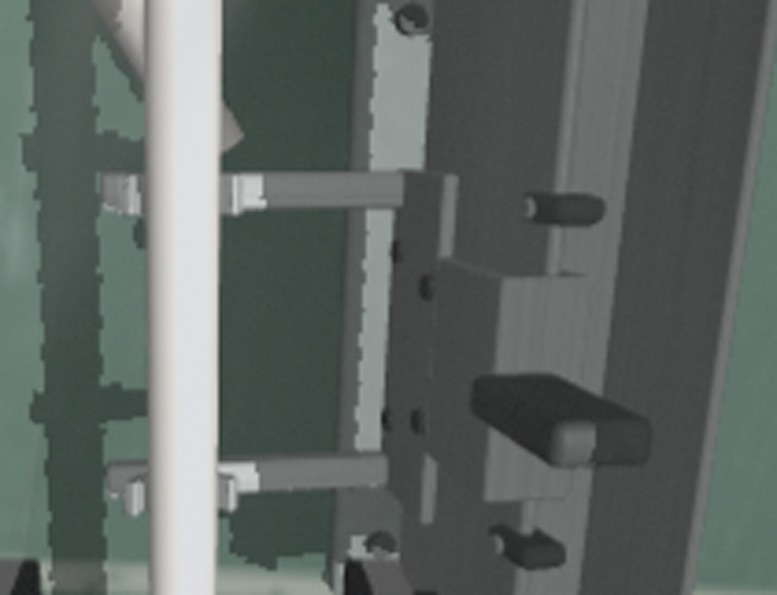

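```bash
python3 -c "
from cell import workorder
print(workorder.sign_off())"
```

```text
the job is handed in; nothing more can be done
None
```

The carrier hangs on the rail with the tube in both of its cradles. I handed the job in at about 32 s of the 58 s; sign-off gives no verdict.

**Carrier:** I hung it between the stops with the hand leaning 40°, set it on the lip until the lip carried it, and let go. With the tube still in the vee blocks, the wrist camera put the hook at x +3.6, y −0.2, z −1.2 mm from the bay point, with almost no lean.

**Tube:** I took it from the vee blocks and lowered it into the cradles. In the last check its axis was 0.4 mm off the cradle line and about 3 mm off centre along it, with both cradles holding it.

**Checks that moved or disagreed:**
- **Lean:** when the tube's weight came on, the carrier tipped until its nose touched the back of the lip. It now leans about 7° (limit 10°), with the hook at x −4.3 mm (limit 9).
- **Hook height:** the last picture fit gave z −3.5 mm, close to the 4 mm limit. I think this is a camera error. The bridge cannot sink below the solid lip, and the geometry of the tipped position gives about −0.3 mm.

**Final state:** two wrist pictures about 0.4 s apart showed no movement beyond the arm's own drift of under 1 mm. The robot was clear of everything with no contact force. The wood block is where it was; the plug gauge and tally counter were partly hidden in the last top view, but what showed had not moved. I read no sign of the robot touching the rail or guard.

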